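Rack the sheet-steel enclosures on the tilt-back stand

ROBOT

A 6-joint arm with a two-finger parallel gripper is mounted at the origin on the work surface. World frame = base frame: x ahead of the robot, y to its left, z up, the work surface at z = 0. Lengths are in m, angles in rad, forces in N, time in s.
With the tool pointing down it reaches from about 0.35 to 0.875 m from the base axis. Payload 15.5 kg.
Tool frame: the origin (TCP) lies midway between the tips of the shut fingers; the grasp point (between the pads) lies 19 mm behind it; z points along the fingers, y is the direction in which the jaws open and shut (so a half turn about z gives the same grasp; the last joint's range is limited). The gripper opens to 85 mm and grips with 20 to 120 N. Pads are 22 mm wide; open, the fingers measure 114 mm over their backs; the gripper's body (76 mm by 85 mm) begins 54 mm behind the grasp point. The pads swing forward as they close: fully open they stand 13 mm farther back than shut.
Start: joints at [-1.23, 0.494, 1.345, -0, 1.302, -0.096], TCP at [0.264, -0.567, 0.204] pointing down, gripper open.
Joint ranges: [-2.91, 2.91], [-0.82, 2.16], [0.22, 2.67], [-1.22, 4.37], [0.12, 2.79], [-3.08, 3.08]. Speed limits (rad/s): [1.89, 1.89, 2.57, 3.01, 3.01, 3.01].

INTERFACE

Orientations are given as a unit quaternion [x, y, z, w].
In Python, from cell import arm gives the robot as it stands.
- The arm moves only by the shell command python3 -m pendant 'ROWS' [FORCE]. ROWS is a JSON object of lists of equal length, an entry for each row: "travel": the shift along the tool's x, y, z in cm, a list of three; "yaw": the turn about the tool's z in degrees; "grip": the opening, from 0 (shut) to 1 (fully open). A call has 1 to 10 rows; each row is the pose to reach, as a shift and turn from the pose commanded when the call began, along the tool's axes at that moment; what a row does not reach only later rows make up. A row lasts 1/8 s, in which the tool goes at most 62.5 mm and 10.7 degrees, less where a joint would pass 70% of its speed; a pose out of reach is approached as far as the arm can. A call with a gripper value outside its range is refused whole. The fingers move at their own pace and stop on an object; FORCE is the grip in N (left out, the last holds). Time passes only in rows, so rows that repeat a pose let the fingers close. It gives the time, the measured TCP pose, the force and the opening at its end, in the units of the state.
- arm.state(): the state, without advancing time (a new reading comes with each control period).
- arm.read_camera(name): name is "scene" or "top" or "wrist"; returns a dict with "frame" (384x512x3 uint8, blue, green, red), "depth" (384x512 float32, m along the optical axis (not along the pixel's ray), 0 where there is no reading), "mtx" (3x3 intrinsics, pixels), "distortion" ([k1, k2, p1, p2, k3] as OpenCV has them; the pictures are not rectified), "R" (3x3) and "t" (3): a world point X has camera coordinates R X + t. Camera axes: x right, y down, z forward; pixel columns grow to the right and rows downward; lengths in m; the calibration is good to about 2 mm. A picture is of the moment at which its call begins.
- arm.finish_job(): hands the job in, once; it reports no verdict.
The state is a dict: "time": time; "q": joint angles; "joint_velocities": joint speeds; "tau": joint torques, N m; "tcp_pos": TCP position; "orientation": TCP orientation; "force": force on the tool from outside, world axes, zero at the start; "torque": the same for the moment, N m; "grip_width": finger opening in m.
Only numpy, scipy, OpenCV 4.12 (cv2) and the standard library are available. Lean on these libraries where they do the work, as an engineer would, in place of code of your own. Each camera call takes 0.05 s, during which the arm holds its last target.

TASK

Set the bare steel enclosure, lid up, into the gap in the bottom row on the tilted stand, without shoving the two grey ones beside it, and push it fully home so that its end rests against the backstop. Then stack the blue enclosure, lid up, squarely on top of the bare steel one, lengthwise down the slope as it is, with its end fully home against the backstop too. Do not drop the boxes, do not ram them into the backstop, and leave the gear and the wrench alone.

Things in the scene. Friction and masses are not known exactly. Their poses are not given: they have to be found in the camera images.
- deck: Deck of the fixed green stand: flat steel sheet sloping down, away from the robot, at 0.314 rad (18 degrees), 225 mm long up the slope, 270 mm wide, on legs. Origin: mid-width on its upper face, near the low edge, 40 mm above the bench (the high front edge: 110 mm). x points down the slope, y across, z square out of the deck. Friction about 0.6: boxes do not slide down by themselves
- deck_front (a point): Middle of the deck's high front edge, at (-0.225, 0, 0) in the deck's frame. The backstop stands square to the deck across its low end: bars, front faces in one plane, at z = 7 to 37 and 55 to 85 mm, posts to 94 mm. It is clamped in slots: its front face lies anywhere from x = -0.040 to 0 in the deck's frame; this is not measured, so see it or feel it
- left_box (a joint): Grey enclosure left (+y) of the gap, standing square on the deck with its far end against the backstop: 120 mm long (down the slope), 60 wide, 48 high, 0.34 kg; about 2 N shoves it sideways. Value: how far (m) its inner side lies beyond y = +0.031 in the deck's frame; grows as it is shoved outwards (+y). Starts at 0 to 0.001; must stay
- right_box (a joint): The same kind of grey enclosure right (-y) of the gap, its far end against the backstop; its near end is level with the left one's. Value: how far (m) its inner side lies beyond y = -0.031 in the deck's frame; grows as it is shoved outwards (-y). Starts at 0 to 0.001; must stay. So the gap is 62 to 64 mm wide
- steel_box: Bare steel enclosure (pale, almost white) on the bench, lid up: a closed box 120 mm long (x), 60 wide (y), 48 high (z), about 0.3 kg, smooth sides; either end may go to the backstop. Origin: centre of the underside. It goes into the gap, where no fingers fit beside it; once home its top and front end are flush with the grey boxes'
- blue_box: Blue enclosure on the bench, lid up: a closed box 110 mm long (x), 54 wide (y), 40 high (z), about 0.24 kg; either end may go to the backstop. Origin: centre of the underside. It goes on top of the bare steel box
- gear: Bystander: brass-coloured gear lying flat on the bench, 72 mm across, 22 mm high. Origin: centre of the underside
- wrench: Bystander: steel wrench lying on the bench, 200 mm long (x), 8 mm high. Origin: middle of its length, on the bench
Things that resemble listed ones, but are neither listed nor needed, are in the scene too. What is meant by the blue_box is not orange, purple or turquoise, and is the smaller of those in its own colour.

How it is judged:
On the way, in this order (a step that is already met when the one before it is completed fails the run):
1. the bare steel box lies in the gap on the deck, home against the backstop (distance between backstop_c0 and steel_box below 0.0677 m and y of steel_box in the frame of deck between -0.006 and 0.006 m and z of steel_box in the frame of deck between -0.003 and 0.003 m and angle between the x axis of steel_box and the x axis of deck, either way round below 0.05 rad and angle between the z axis of steel_box and the z axis of deck, either way round below 0.05 rad), for 0.3 s.
2. the blue box lies on the bare steel box, home against the backstop (all of step 1 and distance between backstop_c1 and blue_box below 0.0632 m and z of blue_box in the frame of deck between 0.045 and 0.051 m and y of blue_box in the frame of steel_box between -0.008 and 0.008 m and angle between the x axis of blue_box and the x axis of deck, either way round below 0.06 rad and angle between the z axis of blue_box and the z axis of deck, either way round below 0.05 rad), for 0.3 s.
At the end, for the whole second after the job is handed in: Steel box flat on the deck in the gap, end within 1.5 mm of the backstop, within 6 mm of mid-deck, square within 0.05 rad; blue box flat on it, end within 1.5 mm of the backstop, within 8 mm of its middle, lengthwise within 0.06 rad; both still (10 mm/s); grey boxes shoved less than 6 mm (all of step 2 and linear speed of each of steel_box, blue_box below 0.01 m/s and value of joint each of left_box, right_box below 0.006 m); the robot touches nothing.
It fails at once if a grey box is shoved by more than 8 mm (value of joint any of left_box, right_box above 0.008 m).
It fails at once if the gear or the wrench is moved by more than 15 mm (distance of any of gear, wrench from where it was at the start of the episode above 0.015 m).
It fails at once if a box falls (faster than 0.5 m/s while the fingers do not touch it) ((linear speed of steel_box above 0.5 m/s and contact force between the fingers and steel_box below 0.05 N) or (linear speed of blue_box above 0.5 m/s and contact force between the fingers and blue_box below 0.05 N)).
It fails at once if a box is rammed into the backstop (more than 30 N) (contact force between steel_box and backstop_c0 above 30 N or contact force between blue_box and backstop_c1 above 30 N).
It also fails if it takes over 72 s, if anything falls off the work surface, if the arm or the gripper's body presses on something with over 40 N, if the wrist force passes 120 N, or if a joint passes its speed limit or range.

## Working session

There is one attempt and no reset: what is moved stays moved. The work goes in short steps, Python scripts to look and compute and a shell command to move; the robot and the scene stay as the last step left them, time stands still between calls to the robot, and variables do not carry over. Pictures are saved under pics/ and viewed, and the job is handed in when it is done.

```bash
ls; mkdir -p pics
python3 - <<'E'
from cell import arm
import cv2
print(arm.state())
for n in ("scene","top","wrist"):
    c=arm.read_camera(n); cv2.imwrite(f"pics/{n}0.png",c["frame"]); print(n,c["mtx"].round(1).tolist(),c["distortion"],c["R"].round(3).tolist(),c["t"].round(3))
E
```

```text
pics
{'time': 0.0, 'q': array([-1.23050288e+00,  4.94162483e-01,  1.34611908e+00,  1.66924547e-05,
        1.30246628e+00, -9.55226767e-02]), 'joint_velocities': array([-0.00183314, -0.00089107, -0.0011903 ,  0.0010309 , -0.00020976,
        0.00023215]), 'tau': array([ 3.31632553e-03, -8.82155800e+01, -3.83858764e+01,  1.50228097e-04,
        1.03223836e-02, -3.93621724e-05]), 'tcp_pos': array([ 0.26371467, -0.56622866,  0.20381721]), 'orientation': array([ 9.76352153e-01,  2.16185428e-01, -6.25268406e-05, -5.74257695e-04]), 'force': array([0.85442098, 0.47838048, 0.31929741]), 'torque': array([-0.02663159,  0.0298194 ,  0.024382  ]), 'grip_width': 0.08533513172178282}
scene [[364.6, 0.0, 262.1], [0.0, 364.6, 191.8], [0.0, 0.0, 1.0]] [-0.03628654  0.          0.          0.          0.        ] [[0.879, 0.477, -0.015], [0.398, -0.75, -0.528], [-0.263, 0.458, -0.849]] [-0.47  -0.091  1.394]
top [[485.4, 0.0, 255.6], [0.0, 485.4, 201.4], [0.0, 0.0, 1.0]] [-0.05652356  0.          0.          0.          0.        ] [[0.027, -1.0, -0.003], [-0.993, -0.027, -0.111], [0.111, 0.006, -0.994]] [0.067 0.518 1.56 ]
wrist [[310.8, 0.0, 264.6], [0.0, 310.8, 192.1], [0.0, 0.0, 1.0]] [-0.05095274  0.          0.          0.          0.        ] [[0.422, -0.907, -0.0], [-0.862, -0.401, 0.31], [-0.281, -0.13, -0.951]] [-0.624 -0.039  0.379]
```

View pics/scene0.png

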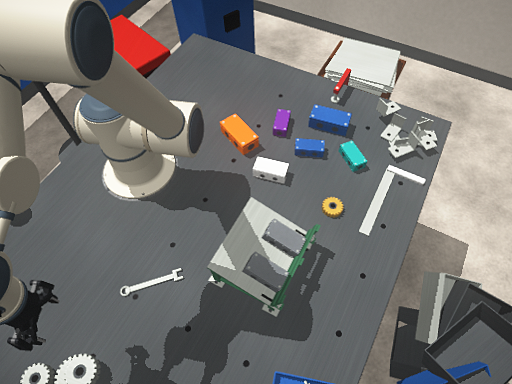

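View pics/top0.png

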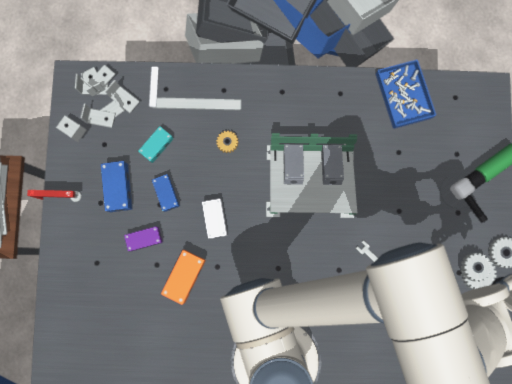

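View pics/wrist0.png

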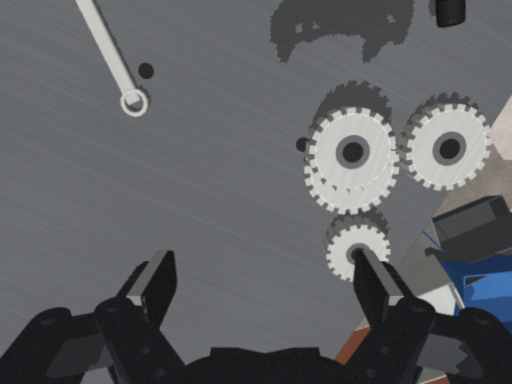

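The top view shows the steel box (white) at about (214,218). The blue boxes are at (165,192), smaller, and (116,187), larger. The stand is at about (313,175), the gear at (227,141) and the wrench near (370,250). Next I'll measure them.

```bash
cat > h.py <<'E'
from cell import arm
import cv2, numpy as np
def rays(c,px):
    px=np.asarray(px,float).reshape(-1,1,2)
    n=cv2.undistortPoints(px,c["mtx"],c["distortion"]).reshape(-1,2)
    d=np.c_[n,np.ones(len(n))]
    R=c["R"];o=-R.T@c["t"]
    return o,d@R      # world dirs scaled so that cam z=1
def onplane(c,px,p0,n):
    o,d=rays(c,px); s=((np.asarray(p0)-o)@n)/(d@n); return o+d*s[:,None]
def cloud(c):
    h,w=c["depth"].shape; u,v=np.meshgrid(np.arange(w),np.arange(h))
    o,d=rays(c,np.c_[u.ravel(),v.ravel()])
    P=o+d*c["depth"].reshape(-1,1); P[c["depth"].ravel()==0]=np.nan
    return P.reshape(h,w,3)
def blob(mask,near=None,amin=60):
    n,l,s,ce=cv2.connectedComponentsWithStats(mask.astype(np.uint8)); 
    return [(i,s[i,4],ce[i].round(1)) for i in range(1,n) if s[i,4]>amin],l
def rect(P2):
    return cv2.minAreaRect(P2.astype(np.float32))
E
python3 - <<'E'
from h import *
c=arm.read_camera("top");P=cloud(c);f=c["frame"]
hsv=cv2.cvtColor(f,cv2.COLOR_BGR2HSV)
def show(name,m,roi,z):
    k=np.zeros(m.shape,bool);k[roi[1]:roi[3],roi[0]:roi[2]]=1;m=m&k
    b,l=blob(m)
    for i,a,ce in b:
        cs,_=cv2.findContours((l==i).astype(np.uint8),cv2.RETR_EXTERNAL,cv2.CHAIN_APPROX_NONE)
        ct=max(cs,key=len).reshape(-1,2)
        zz=np.nanmedian(P[l==i][:,2])
        W=onplane(c,ct,[0,0,zz if z is None else z],np.array([0,0,1.]))
        print(name,a,ce,"medz",round(zz,4),"rect",rect(W[:,:2]*1000))
show("white",(hsv[...,1]<40)&(hsv[...,2]>190),(195,190,240,245),.048)
show("blue",(hsv[...,0]>100)&(hsv[...,0]<125)&(hsv[...,1]>120)&(hsv[...,2]>60),(90,150,190,225),.040)
show("gear",(hsv[...,0]>12)&(hsv[...,0]<35)&(hsv[...,1]>100),(205,120,250,160),.022)
crop=f[100:260,80:370];cv2.imwrite("pics/crop1.png",cv2.resize(crop,None,fx=2.7,fy=2.7,interpolation=cv2.INTER_CUBIC))
# stand points
for (u,v) in [(313,150),(313,165),(313,180),(313,195),(313,205),(292,160),(292,175),(333,160),(333,175),(280,200),(350,200),(313,140),(313,145)]:
    print(u,v,P[v,u].round(4))
E
```

```text
white 686 [213.7 218.2] medz 0.048 rect ((455.776611328125, 214.12277221679688), (119.83906555175781, 59.49313735961914), 11.646761894226074)
blue 1191 [115.4 186. ] medz 0.0563 rect ((553.6102294921875, 541.5667114257812), (162.49021911621094, 87.64904022216797), 8.31991195678711)
blue 554 [165.  192.3] medz 0.0392 rect ((536.1753540039062, 377.827880859375), (113.81886291503906, 56.62946319580078), 21.888214111328125)
gear 296 [227.  141.5] medz 0.0207 rect ((715.458984375, 181.7439727783203), (71.7094497680664, 66.86920928955078), 1.83938729763031)
313 150 [ 0.6871 -0.1022  0.0534]
313 165 [ 0.6364 -0.1022  0.0587]
313 180 [ 0.5851 -0.1014  0.0717]
313 195 [ 0.5348 -0.1004  0.0866]
313 205 [ 0.5017 -0.0995  0.0989]
292 160 [ 0.6412 -0.0305  0.1071]
292 175 [ 0.5909 -0.0304  0.1222]
333 160 [ 0.6444 -0.1593  0.1089]
333 175 [ 0.5943 -0.1576  0.1226]
280 200 [0.5152 0.0039 0.0942]
350 200 [ 0.5206 -0.2155  0.0986]
313 140 [ 0.7054 -0.0949  0.1149]
313 145 [ 0.6978 -0.0991  0.0791]
```

View pics/crop1.png

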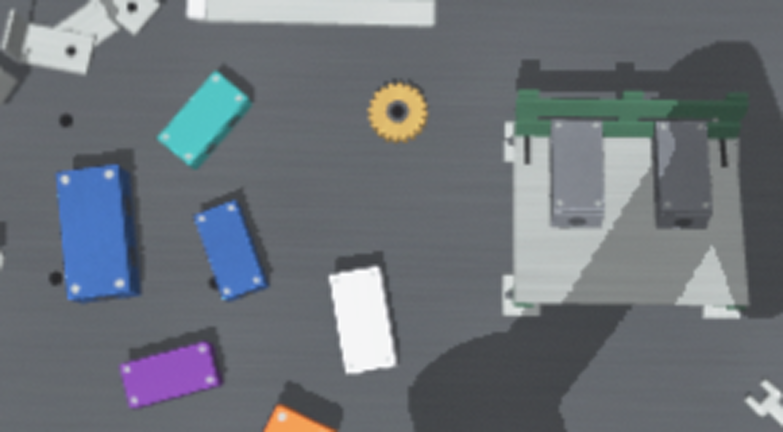

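The steel box is white, at crop (362,320), and measures 120x59.5 mm at z=48. It's the only plain white box. The blue candidates are (232,250), which measures 114x57 mm and is 40 high, and (97,230), which measures 162x88 mm. The smaller blue one fits the description. Next is the stand frame.

Run:
```python
from h import *
for cam in ("top","scene"):
    c=arm.read_camera(cam);P=cloud(c)
    n0=np.array([np.sin(.314),0,np.cos(.314)])
    X=P.reshape(-1,3)
    k=(X[:,0]>.48)&(X[:,0]<.75)&(X[:,1]>-.26)&(X[:,1]<.06)&(X[:,2]>.03)&(X[:,2]<.2)
    Q=X[k]; d=Q@n0
    # deck plane: robust fit
    s=Q[(Q[:,2]<.105-(Q[:,0]-.5)*.3+.01)&(Q[:,2]>.095-(Q[:,0]-.5)*.34-.01)]
    for _ in range(8):
        A=np.c_[s[:,:2],np.ones(len(s))];p=np.linalg.lstsq(A,s[:,2],rcond=None)[0]
        r=Q[:,2]-np.c_[Q[:,:2],np.ones(len(Q))]@p; s=Q[abs(r)<.003]
    n=np.array([-p[0],-p[1],1]);n/=np.linalg.norm(n)
    print(cam,len(s),"tilt",np.arccos(n[2]),"dir down",np.degrees(np.arctan2(n[1],n[0])),"off",p)
    h=(Q-np.array([0,0,p[2]]))@n
    print("deck rect",rect(s[:,:2]*1000))
    T=Q[(abs(h-.048)<.004)&(Q[:,0]<.68)]
    Tn=T[T[:,1]>-.095];Tm=T[T[:,1]<-.095]
    for t in(Tn,Tm):
        if len(t)>20: print("top",len(t),rect(t[:,:2]*1000),np.percentile((t[:,1]),[1,50,99]).round(4))
```

```text
top 2414 tilt 0.31270052001137905 dir down 0.6014832031959936 off [-0.3232899  -0.00339398  0.2635499 ]
deck rect ((590.1255493164062, -98.28312683105469), (273.1568603515625, 220.13650512695312), 89.9348373413086)
top 453 ((630.5014038085938, -35.245887756347656), (98.93403625488281, 60.01959991455078), 0.11718283593654633) [-0.065  -0.0365 -0.0053]
top 453 ((632.0643310546875, -159.40415954589844), (95.57655334472656, 61.354515075683594), 0.3725586533546448) [-0.189  -0.1598 -0.1291]
scene 3306 tilt 0.31254362399390534 dir down 0.556811988227336 off [-0.32311916 -0.00314024  0.26332279]
deck rect ((597.8969116210938, -98.89285278320312), (238.88075256347656, 271.4448547363281), 0.7938517332077026)
top 585 ((630.7601318359375, -36.42218780517578), (98.11658477783203, 61.35711669921875), 0.893027126789093) [-0.0665 -0.0378 -0.0068]
top 666 ((632.3128662109375, -160.8190155029297), (95.82274627685547, 61.452537536621094), 0.9377889037132263) [-0.1905 -0.1615 -0.131 ]
```

```bash
cat >> h.py <<'E'
from scipy.spatial.transform import Rotation as Ro
def go(target,heading=None):
    """cm shift in tool axes to world target, deg turn to have tool x at heading(deg)"""
    s=arm.state();R=Ro.from_quat(s["orientation"]).as_matrix()
    d=R.T@(np.array(target)-s["tcp_pos"])*100
    now=np.degrees(np.arctan2(R[1,0],R[0,0]))
    print("t",s["time"],"tcp",s["tcp_pos"].round(4),"head",now.round(2),"-> travel cm",d.round(2),"yaw",None if heading is None else round(now-heading,2),"F",s["force"].round(1),"w",round(s["grip_width"],4),"q6",s["q"][5].round(2))
E
python3 -c "
from h import *
go([.40,-.2,.24],11.65);go([.4313,.2091,.15],11.65);go([.4313,.2091,.008],11.65)"
```

```text
t 0.3 tcp [ 0.2638 -0.5664  0.2042] head 24.97 -> travel cm [ 27.82 -27.47  -3.57] yaw 13.32 F [-0.1 -0.1  0.8] w 0.0854 q6 -0.1
t 0.3 tcp [ 0.2638 -0.5664  0.2042] head 24.97 -> travel cm [ 47.92 -63.23   5.45] yaw 13.32 F [-0.1 -0.1  0.8] w 0.0854 q6 -0.1
t 0.3 tcp [ 0.2638 -0.5664  0.2042] head 24.97 -> travel cm [ 47.92 -63.23  19.65] yaw 13.32 F [-0.1 -0.1  0.8] w 0.0854 q6 -0.1
```

```bash
python3 -m pendant '{"travel":[[7,-7,-1],[14,-14,-2],[21,-20.5,-3],[27.8,-27.5,-3.6],[31,-33.5,-2],[36,-42,0],[41,-51,2],[48,-63.2,4],[48,-63.2,5.5],[48,-63.2,5.5]],"yaw":[3,7,10,13.3,13.3,13.3,13.3,13.3,13.3,13.3],"grip":[1,1,1,1,1,1,1,1,1,1]}' 40; python3 -c "
from h import *
go([.4313,.2091,.008],11.65)"
```

```text
time: 1.55
tcp_pos: [0.4104, 0.0348, 0.1822]
orientation: [0.995, 0.102, 0.001, 0.0]
force: [1.2, -0.8, -0.2]
grip_width: 0.0854
t 1.55 tcp [0.4104 0.0348 0.1822] head 11.66 -> travel cm [  5.55 -16.65  17.42] yaw 0.01 F [ 1.2 -0.8 -0.2] w 0.0854 q6 1.31
```

```bash
python3 -m pendant '{"travel":[[0,0,0],[0,0,0]],"yaw":[0,0],"grip":[1,1]}'
python3 - <<'E'
from h import *
go([.4313,.2091,.12],11.65)
E
```

```text
time: 1.8
tcp_pos: [0.4103, 0.0328, 0.1823]
orientation: [0.995, 0.102, -0.0, 0.0]
force: [0.2, -0.8, -0.2]
grip_width: 0.0857
t 1.8 tcp [0.4103 0.0328 0.1823] head 11.74 -> travel cm [  5.64 -16.83   6.23] yaw 0.09 F [ 0.2 -0.8 -0.2] w 0.0857 q6 1.3
```

Relative to the reached pose. Now above the box at z=0.12, then a wrist look.

```bash
python3 -m pendant '{"travel":[[2,-5,2],[4,-10,4],[5.6,-15,6.2],[5.6,-16.8,6.2],[5.6,-16.8,6.2],[5.6,-16.8,6.2]],"yaw":[0,0,0,0,0,0],"grip":[1,1,1,1,1,1]}'
python3 - <<'E'
from h import *
c=arm.read_camera("wrist");cv2.imwrite("pics/w1.png",c["frame"])
hsv=cv2.cvtColor(c["frame"],cv2.COLOR_BGR2HSV);P=cloud(c)
m=(abs(P[...,2]-.048)<.006)&(hsv[...,2]>140)
b,l=blob(m,amin=500)
for i,a,ce in b: print(a,ce,rect(P[l==i][:,:2]*1000))
go([.4313,.2091,.008],11.65)
E
```

```text
time: 2.55
tcp_pos: [0.4318, 0.2073, 0.1205]
orientation: [0.995, 0.101, 0.0, 0.0]
force: [-0.3, -0.1, 0.3]
grip_width: 0.0858
10970 [264.2 156.3] ((456.1673889160156, 213.38145446777344), (119.1448745727539, 59.81599044799805), 11.69351577758789)
t 2.6 tcp [0.4317 0.2073 0.1206] head 11.55 -> travel cm [-1.000e-02 -1.900e-01  1.126e+01] yaw -0.1 F [-0.4  0.2 -0.2] w 0.0851 q6 1.69
```

View pics/w1.png

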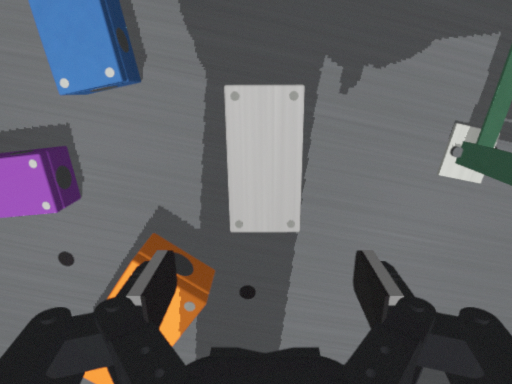

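The wrist view shows the steel box at (264,156) with four lid screws, centred between the fingers at 119x60 mm. Descending to grasp it.

```bash
python3 -m pendant '{"travel":[[0,-0.15,4],[0,-0.15,8],[0,-0.15,10.5],[0,-0.15,11.25],[0,-0.15,11.25],[0,-0.15,11.25],[0,-0.15,11.25],[0,-0.15,11.25],[0,-0.15,11.25]],"yaw":[0,0,0,0,0,0,0,0,0],"grip":[1,1,1,1,0.5,0.5,0.5,0.5,0.5]}' 40;  python3 -m pendant '{"travel":[[0,0,0],[0,0,0],[0,0,-3],[0,0,-8],[0,0,-14],[0,0,-19],[0,0,-19],[0,0,-19]],"yaw":[0,0,0,0,0,0,0,0],"grip":[0.4,0.4,0.4,0.4,0.4,0.4,0.4,0.4]}' 40
python3 - <<'E'
from h import *
c=arm.read_camera("wrist");cv2.imwrite("pics/w2.png",c["frame"])
go([.50,-.0975,.20],0.5)
c=arm.read_camera("scene");cv2.imwrite("pics/s2.png",c["frame"])
E
```

```text
time: 3.72
tcp_pos: [0.4315, 0.2102, 0.0088]
orientation: [0.995, 0.102, 0.001, -0.0]
force: [-0.3, -5.0, 9.4]
grip_width: 0.0587
time: 4.72
tcp_pos: [0.4302, 0.21, 0.1972]
orientation: [0.995, 0.102, -0.0, 0.0]
force: [-0.9, 0.2, -2.9]
grip_width: 0.0585
t 4.775 tcp [0.4299 0.2099 0.1966] head 11.67 -> travel cm [ 0.65 31.52 -0.33] yaw 11.17 F [ 0.  -0.9 -4.5] w 0.0583 q6 1.7
```

View pics/w2.png

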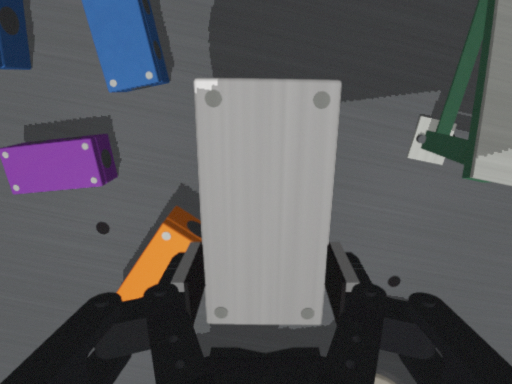

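View pics/s2.png

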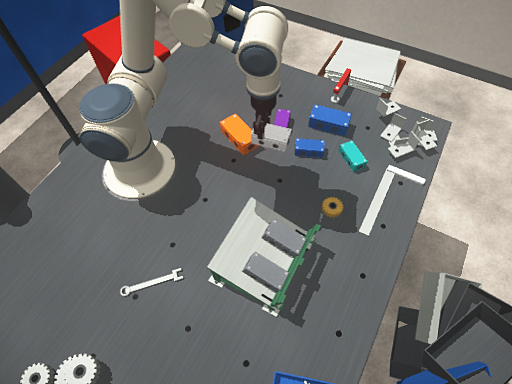

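The steel box is held level between the pads, with its top at (268,200). Moving over the stand's front.

```bash
python3 -m pendant '{"travel":[[0,4,-0.5],[0.2,10,-0.5],[0.4,16,-0.5],[0.6,22,-0.5],[0.6,28,-0.5],[0.6,31.5,-0.5],[0.6,31.5,-0.5],[0.6,31.5,-0.5],[0.6,31.5,-0.5]],"yaw":[1.2,3,5,7,9,11.2,11.2,11.2,11.2],"grip":[0.4,0.4,0.4,0.4,0.4,0.4,0.4,0.4,0.4]}' 40
python3 - <<'E'
from h import *
go([.48,-.0975,.20],0.5)
c=arm.read_camera("wrist");cv2.imwrite("pics/w3.png",c["frame"]);P=cloud(c)
Q=P[60:,150:380]
u=np.s_[100:300,230:300]
X=P[u].reshape(-1,3);X=X[~np.isnan(X[:,0])]
print(np.percentile(X[:,2],[5,50,95]))
E
```

```text
time: 5.95
tcp_pos: [0.5, -0.096, 0.2023]
orientation: [1.0, 0.005, -0.001, -0.0]
force: [0.6, 0.6, -3.6]
grip_width: 0.0582
t 5.95 tcp [ 0.5    -0.096   0.2023] head 0.55 -> travel cm [-2.    0.13  0.23] yaw 0.05 F [ 0.6  0.6 -3.6] w 0.0582 q6 1.25
[0.23863803 0.23973464 0.24075327]
```

View pics/w3.png

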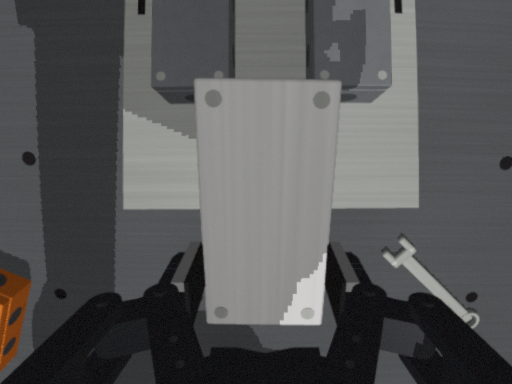

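The view shows the steel box held level at (268,200), the grey boxes' inner top edges at columns ~235 and ~306, their near ends at row ~90, and the deck front at row ~209. I'll measure the held box and gap in this one view.

```bash
cat >> h.py <<'E'
P3=np.array([-0.3232,-0.0033,0.2634])
nd=np.array([-P3[0],-P3[1],1]);nd/=np.linalg.norm(nd)
def edges(Q,lo,hi,nb=12,which="min"):
    # y-extreme per x-bin, line fit
    xs=np.linspace(lo,hi,nb+1);r=[]
    for a,b in zip(xs[:-1],xs[1:]):
        s=Q[(Q[:,0]>=a)&(Q[:,0]<b)]
        if len(s)>3: r.append([(a+b)/2,s[:,1].min() if which=="min" else s[:,1].max()])
    r=np.array(r);p=np.polyfit(r[:,0],r[:,1],1);return p,np.std(r[:,1]-np.polyval(p,r[:,0]))
def wgap(c,boxz=None,ym=-.0975):
    P=cloud(c);X=P.reshape(-1,3);X=X[~np.isnan(X[:,0])]
    h=(X-np.array([0,0,P3[2]]))@nd
    G=X[(abs(h-.048)<.005)&(X[:,0]>.56)&(X[:,0]<.68)]
    if boxz is not None: G=G[abs(G[:,2]-boxz)>.006]
    L=G[(G[:,1]>ym+.02)&(G[:,1]<ym+.11)];R=G[(G[:,1]<ym-.02)&(G[:,1]>ym-.11)]
    for n,g,w in(("L",L,"min"),("R",R,"max")):
        if len(g)<50: print(n,"few");continue
        x0=np.percentile(g[:,0],1);x1=g[:,0].max()
        p,e=edges(g,x0+.004,x1-.004,which=w);print(n,"h",np.median((g-np.array([0,0,P3[2]]))@nd).round(4),"near x",x0.round(4),"..",x1.round(4),"inner y@.60",np.polyval(p,.60).round(4),"ang",np.degrees(np.arctan(p[0])).round(2),"std",e.round(4), "width",np.ptp(g[:,1]).round(4))
    if boxz is not None:
        B=X[abs(X[:,2]-boxz)<.004]; 
        print("box rect",rect(B[:,:2]*1000))
        x0,x1=np.percentile(B[:,0],[1,99])
        for w in("min","max"):
            p,e=edges(B,x0+.03,x1-.003,which=w);print("box",w,"y@.57",np.polyval(p,.57).round(4),"ang",np.degrees(np.arctan(p[0])).round(2),e.round(4))
E
python3 - <<'E'
from h import *
c=arm.read_camera("wrist")
wgap(c,.2397)
P=cloud(c);X=P.reshape(-1,3);h=(X-np.array([0,0,P3[2]]))@nd
D=X[(abs(h)<.005)&(X[:,0]>.46)&(X[:,0]<.7)]
print("deck h",np.median((D-np.array([0,0,P3[2]]))@nd),"front x",np.percentile(D[:,0],[.2,1]),"y",np.percentile(D[:,1],[.5,99.5]))
E
```

```text
L h 0.0471 near x 0.5828 .. 0.6479 inner y@.60 -0.0669 ang 0.3 std 0.0002 width 0.0604
R h 0.0473 near x 0.5849 .. 0.6495 inner y@.60 -0.1309 ang 1.43 std 0.0003 width 0.0611
box rect ((525.1565551757812, -95.56346130371094), (84.08809661865234, 120.25662231445312), 89.46227264404297)
box min y@.57 -0.1246 ang 4.05 0.0032
box max y@.57 -0.066 ang -4.22 0.003
deck h -0.0007759896854079419 front x [0.47776278 0.47998659] y [-0.23387722  0.03514021]
```

Run:
```python
from h import *
c=arm.read_camera("wrist");P=cloud(c)
X=P.reshape(-1,3);B=X[(abs(X[:,2]-.2397)<.004)&(X[:,0]>.525)]
for w in("min","max"):
    p,e=edges(B,.527,.58,which=w);print("box",w,"y@.57",np.polyval(p,.57).round(4),"ang",np.degrees(np.arctan(p[0])).round(2),e.round(4))
h=(X-np.array([0,0,P3[2]]))@nd
D=X[(abs(h+.0005)<.004)&(X[:,0]>.47)&(X[:,0]<.56)]
for w in("min","max"):
    p,e=edges(D,.50,.55,which=w);print("deck",w,"y@.57",np.polyval(p,.57).round(4),"ang",np.degrees(np.arctan(p[0])).round(2),e.round(4))
# front edge
r=[]
for y in np.arange(-.22,.03,.01):
    s=D[(D[:,1]>y)&(D[:,1]<y+.01)]
    if len(s)>20: r.append([y+.005,s[:,0].min()])
r=np.array(r);p=np.polyfit(r[:,0],r[:,1],1);print("front",np.polyval(p,-.098),"ang",-np.degrees(p[0]),np.std(r[:,1]-np.polyval(p,r[:,0])))
# near edges grey
for a,b in((-.060,-.012),(-.185,-.138)):
    G=X[(abs(h-.0472)<.003)&(X[:,1]>a)&(X[:,1]<b)&(abs(X[:,2]-.2397)>.006)&(X[:,0]>.55)&(X[:,0]<.7)]
    r=[[y,G[(G[:,1]>y)&(G[:,1]<y+.006)][:,0].min()] for y in np.arange(a,b-.006,.006)]
    r=np.array(r);p=np.polyfit(r[:,0],r[:,1],1);print("grey near",r[:,1].mean().round(4),"ang",-np.degrees(p[0]))
print(arm.state()["tcp_pos"])
```

```text
box min y@.57 -0.1256 ang -0.54 0.0001
box max y@.57 -0.0655 ang -0.24 0.0002
deck min y@.57 -0.2346 ang 0.31 0.0002
deck max y@.57 0.0359 ang 1.21 0.0003
front 0.4784883770776289 ang 0.8266147538458285 0.00028371623488680054
grey near 0.5854 ang 15.364600164920228
grey near 0.585 ang -4.839554174645427
[ 0.50030252 -0.09630962  0.20268497]
```

```bash
python3 -m pendant '{"travel":[[0.6,0.2,2],[1.4,0.4,4.5],[2.15,0.5,6.3],[2.15,0.5,6.8],[2.15,0.5,6.8],[2.15,0.5,6.8]],"yaw":[-0.4,-0.8,-1.2,-1.2,-1.2,-1.2],"grip":[0.4,0.4,0.4,0.4,0.4,0.4]}' 40
python3 - <<'E'
from h import *
c=arm.read_camera("wrist");cv2.imwrite("pics/w4.png",c["frame"])
go([.522,-.1013,.117],1.75)
P=cloud(c);X=P.reshape(-1,3);z=arm.state()["tcp_pos"][2]+.037
B=X[(abs(X[:,2]-z)<.004)&(X[:,0]>.545)&(X[:,0]<.608)&(abs(X[:,1]+.1)<.045)]
for w in("min","max"):
    p,e=edges(B,.547,.60,which=w);print("box",w,"y@.60",np.polyval(p,.60).round(4),"ang",np.degrees(np.arctan(p[0])).round(2),e.round(4))
print(np.median(B[:,2]))
wgap(c)
E
```

```text
time: 6.85
tcp_pos: [0.5221, -0.1019, 0.1354]
orientation: [1.0, 0.015, 0.0, 0.0]
force: [1.4, 0.1, -4.0]
grip_width: 0.0587
t 6.9 tcp [ 0.5222 -0.102   0.1355] head 1.67 -> travel cm [-0.02 -0.07  1.85] yaw -0.08 F [ 0.6 -0.7 -2.8] w 0.0586 q6 1.24
box min y@.60 -0.13 ang 0.4 0.0001
box max y@.60 -0.0697 ang 0.91 0.0001
0.17278976731070472
L h 0.047 near x 0.5832 .. 0.6533 inner y@.60 -0.0613 ang -9.18 std 0.0024 width 0.0608
R h 0.0473 near x 0.5852 .. 0.6573 inner y@.60 -0.1375 ang 11.76 std 0.0031 width 0.0612
```

View pics/w4.png

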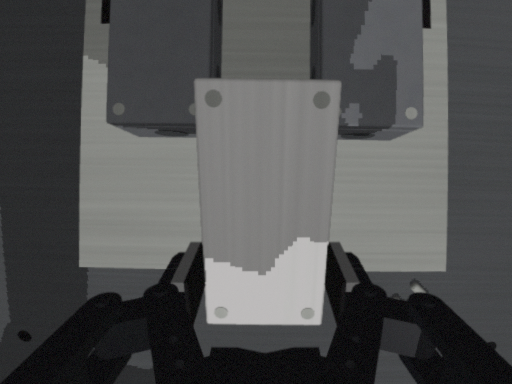

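Run:
```python
from h import *
c=arm.read_camera("wrist");P=cloud(c);X=P.reshape(-1,3);X=X[~np.isnan(X[:,0])];h=(X-np.array([0,0,P3[2]]))@nd
G=X[(abs(h-.0472)<.003)&(X[:,0]>.612)&(X[:,0]<.66)]
a=[]
for w,k in(("min",(G[:,1]>-.085)&(G[:,1]<0)),("max",(G[:,1]<-.115)&(G[:,1]>-.2))):
    p,e=edges(G[k],.614,.65,nb=9,which=w);print(w,np.polyval(p,[.60,.63]).round(4),np.degrees(p[0]).round(2),e.round(4));a.append(p)
print(np.mean(a,0),np.polyval(np.mean(a,0),[.6,.63]))
```

```text
min [-0.0678 -0.0669] 1.65 0.0001
max [-0.1304 -0.1301] 0.5 0.0001
[ 0.01878276 -0.11033133] [-0.09906167 -0.09849819]
```

The gap axis at x=0.60 is y=-0.0991 and the box is at -0.0999, so I'll correct by +0.5 mm and 0.2°, then lower to touch.

```bash
python3 -m pendant '{"travel":[[0,-0.05,0.4],[0,-0.05,0.8],[0,-0.05,1.2],[0,-0.05,1.5],[0,-0.05,1.7],[0,-0.05,1.7]],"yaw":[-0.2,-0.2,-0.2,-0.2,-0.2,-0.2],"grip":[0.4,0.4,0.4,0.4,0.4,0.4]}' 40
python3 -m pendant '{"travel":[[0,0,0.1],[0,0,0.2],[0,0,0.3],[0,0,0.3]],"yaw":[0,0,0,0],"grip":[0.4,0.4,0.4,0.4]}' 25
python3 - <<'E'
from h import *
c=arm.read_camera("wrist");cv2.imwrite("pics/w5.png",c["frame"]); c=arm.read_camera("scene");cv2.imwrite("pics/s5.png",cv2.resize(c["frame"][150:330,180:350],None,fx=3.3,fy=3.3)); go([.522,-.1013,.117],1.75)
E
```

```text
time: 7.7
tcp_pos: [0.5219, -0.1014, 0.1176]
orientation: [1.0, 0.016, -0.0, -0.0]
force: [-0.6, -0.0, -2.5]
grip_width: 0.0585
time: 8.2
tcp_pos: [0.5225, -0.1015, 0.115]
orientation: [1.0, 0.016, 0.001, 0.0]
force: [2.1, 1.0, 3.2]
grip_width: 0.0582
t 8.3 tcp [ 0.5224 -0.1014  0.115 ] head 1.87 -> travel cm [-0.04 -0.02 -0.2 ] yaw 0.12 F [1.8 1.1 3.5] w 0.0587 q6 1.23
```

View pics/w5.png

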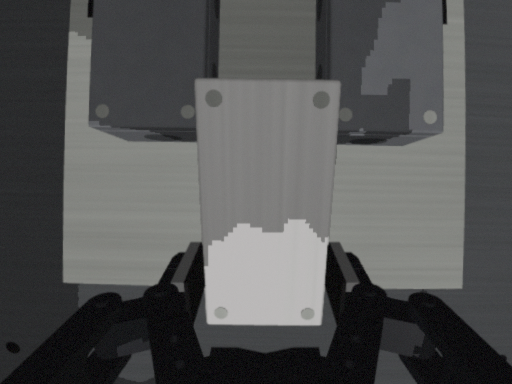

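View pics/s5.png

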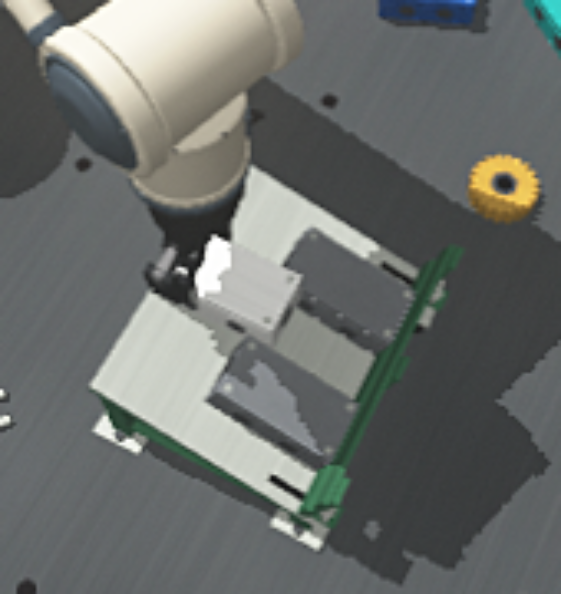

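The near edge has touched the deck (force change about +6 N) and the far end is centred in the gap at (268,80). Now I'll pivot it flat by moving forward and down.

```bash
python3 -m pendant '{"travel":[[0.15,0,0.2],[0.3,0,0.4],[0.45,0,0.6],[0.6,0,0.8],[0.6,0,0.8]],"yaw":[0,0,0,0,0],"grip":[0.4,0.4,0.4,0.4,0.4]}' 20
python3 - <<'E'
from h import *
c=arm.read_camera("wrist");cv2.imwrite("pics/w6.png",c["frame"]); go([.522,-.1013,.117],1.75)
P=cloud(c)
for r in range(90,330,30): print(r,P[r,268].round(4))
E
```

```text
time: 8.93
tcp_pos: [0.5299, -0.1014, 0.1075]
orientation: [1.0, 0.016, 0.002, 0.0]
force: [7.5, 4.2, 9.8]
grip_width: 0.0588
t 8.975 tcp [ 0.5298 -0.1014  0.1076] head 1.86 -> travel cm [-0.78 -0.03 -0.95] yaw 0.11 F [7.3 3.  8.8] w 0.0584 q6 1.24
90 [ 0.6102 -0.0993  0.1311]
120 [ 0.5972 -0.0998  0.1331]
150 [ 0.5842 -0.1002  0.1367]
180 [ 0.5707 -0.1006  0.1387]
210 [ 0.5566 -0.1011  0.1404]
240 [ 0.5428 -0.1016  0.1437]
270 [ 0.5283 -0.1021  0.1465]
300 [ 0.5132 -0.1026  0.1492]
```

View pics/w6.png

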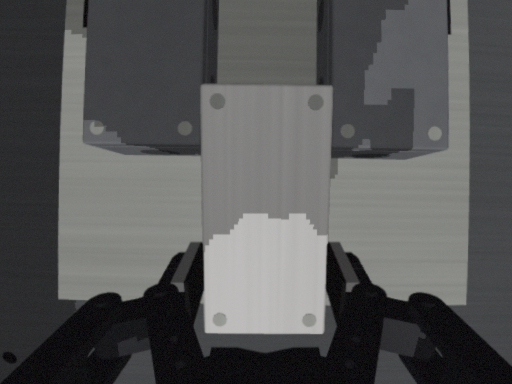

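```bash
python3 -m pendant '{"travel":[[0.1,0,0.2],[0.2,0,0.35],[0.25,0,0.5],[0.3,0,0.6],[0.3,0,0.6]],"yaw":[0,0,0,0,0],"grip":[0.4,0.4,0.4,0.4,0.4]}' 20
python3 - <<'E'
from h import *
c=arm.read_camera("wrist");cv2.imwrite("pics/w7.png",c["frame"]); go([.522,-.1013,.117],1.75)
P=cloud(c);u=P[95:320:5,235:300:5].reshape(-1,3);A=np.c_[u[:,:2],np.ones(len(u))];p=np.linalg.lstsq(A,u[:,2],rcond=None)[0];print(np.degrees(np.arctan(p)),"height above deck",np.median((u-[0,0,P3[2]])@nd),arm.state()["torque"])
E
```

```text
time: 9.6
tcp_pos: [0.5337, -0.1013, 0.1019]
orientation: [1.0, 0.016, 0.003, 0.0]
force: [9.5, 4.2, 11.6]
grip_width: 0.0586
t 9.65 tcp [ 0.5337 -0.1013  0.102 ] head 1.86 -> travel cm [-1.16 -0.04 -1.51] yaw 0.11 F [ 9.9  4.7 11.5] w 0.0584 q6 1.24
 ** On entry to DLASCL parameter number  4 had an illegal value
 ** On entry to DLASCL parameter number  4 had an illegal valueTraceback (most recent call last):
  File "<stdin>", line 3, in <module>
    x, resids, rank, s = _umath_linalg.lstsq(a, b, rcond,
                         ~~~~~~~~~~~~~~~~~~~^^^^^^^^^^^^^
                                             signature=signature)
                                             ^^^^^^^^^^^^^^^^^^^^
    raise LinAlgError("SVD did not converge in Linear Least Squares")
numpy.linalg.LinAlgError: SVD did not converge in Linear Least Squares
```

View pics/w7.png

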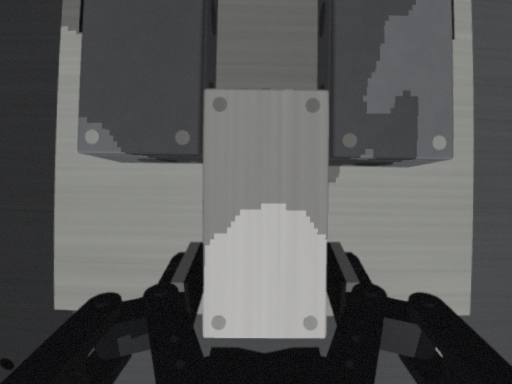

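```bash
cat >> h.py <<'E'
def plane(c,r0,r1,c0,c1):
    P=cloud(c);u=P[r0:r1:3,c0:c1:3].reshape(-1,3);u=u[~np.isnan(u).any(1)]
    p=np.linalg.lstsq(np.c_[u[:,:2],np.ones(len(u))],u[:,2],rcond=None)[0]
    print("plane tilt x,y deg",np.degrees(np.arctan(p[:2])).round(2),"height above deck",((u-[0,0,P3[2]])@nd)[[0,-1]].round(4),np.median((u-[0,0,P3[2]])@nd).round(4))
E
python3 - <<'E'
from h import *
c=arm.read_camera("wrist");plane(c,95,320,235,300);print(arm.state()["torque"],arm.state()["force"])
E
python3 -m pendant '{"travel":[[0.1,0,0.15],[0.15,0,0.3],[0.2,0,0.4],[0.2,0,0.4]],"yaw":[0,0,0,0],"grip":[0.4,0.4,0.4,0.4]}' 20
python3 - <<'E'
from h import *
c=arm.read_camera("wrist");plane(c,100,320,235,300);print(arm.state()["torque"],arm.state()["force"])
cv2.imwrite("pics/w8.png",c["frame"])
E
```

```text
plane tilt x,y deg [-17.14  -0.24] height above deck [0.0479 0.0461] 0.0479
[ 0.69293763 -1.28001    -0.15831647] [10.0926425   4.59755272 11.5208667 ]
time: 10.2
tcp_pos: [0.5353, -0.1016, 0.1003]
orientation: [1.0, 0.016, 0.003, 0.001]
force: [-8.2, 5.2, 62.3]
grip_width: 0.0588
plane tilt x,y deg [-17.95  -0.19] height above deck [0.0478 0.0473] 0.0471
[ 0.79118348  1.43659214 -0.00525397] [-8.53699497  5.34586758 62.17218924]
```

It is flat at -17.95°, height 48 mm. I'll relax the pressing force and slide down the slope about 24 mm while still gripped.

```bash
python3 -m pendant '{"travel":[[0,0,-0.15],[0,0,-0.25],[0,0,-0.25]],"yaw":[0,0,0],"grip":[0.4,0.4,0.4]}' 20
python3 - <<'E'
from h import *
s=arm.state();print(s["force"],s["torque"],s["tcp_pos"])
E
python3 -m pendant '{"travel":[[0.3,0,0.1],[0.6,0.01,0.2],[0.9,0.01,0.3],[1.2,0.02,0.4],[1.2,0.02,0.4]],"yaw":[0,0,0,0,0],"grip":[0.4,0.4,0.4,0.4,0.4]}' 20
python3 - <<'E'
from h import *
c=arm.read_camera("wrist");plane(c,110,320,235,300);s=arm.state();print(s["force"],s["torque"])
cv2.imwrite("pics/w9.png",c["frame"])
E
```

```text
time: 10.62
tcp_pos: [0.5351, -0.1015, 0.1005]
orientation: [1.0, 0.016, 0.002, 0.001]
force: [5.1, 1.6, 16.7]
grip_width: 0.0583
[ 5.10218801  1.55672433 16.69470366] [ 0.03456803 -0.79535232  0.13911804] [ 0.53505657 -0.10152813  0.10053883]
time: 11.25
tcp_pos: [0.5464, -0.1014, 0.0968]
orientation: [1.0, 0.016, 0.002, 0.001]
force: [-1.1, 0.3, 25.0]
grip_width: 0.0587
plane tilt x,y deg [-17.91  -0.48] height above deck [0.0461 0.0479] 0.0472
[-1.85182743  0.37212268 24.62856303] [-0.14547239  0.18068855  0.09559845]
```

View pics/w9.png

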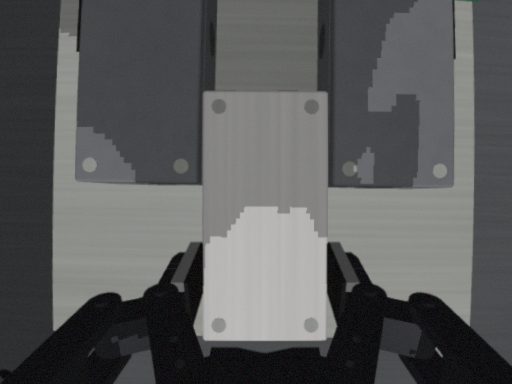

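Centred in the gap: the box edges are at columns 203 and 328, the greys' at about 203 and 332. Continuing.

```bash
python3 -m pendant '{"travel":[[0.3,0,0.05],[0.6,0.01,0.12],[0.9,0.01,0.22],[1.2,0.02,0.32],[1.2,0.02,0.32]],"yaw":[0,0,0,0,0],"grip":[0.4,0.4,0.4,0.4,0.4]}' 20
python3 -m pendant '{"travel":[[0,0,0],[0,0,0],[0,0,0]],"yaw":[0,0,0],"grip":[0.85,0.85,0.85]}' 20
python3 - <<'E'
from h import *
c=arm.read_camera("wrist");plane(c,110,320,235,300);go([.5,-.1,.1],.85)
cv2.imwrite("pics/w10.png",c["frame"])
P=cloud(c)
for r in (325,330,335,340,345): print(r,P[r,268].round(4))
E
```

```text
time: 11.92
tcp_pos: [0.558, -0.1011, 0.0931]
orientation: [1.0, 0.016, 0.001, 0.001]
force: [0.2, 0.1, 16.0]
grip_width: 0.0585
time: 12.3
tcp_pos: [0.5567, -0.1006, 0.0918]
orientation: [1.0, 0.016, -0.0, -0.0]
force: [0.5, -0.2, 0.1]
grip_width: 0.0725
plane tilt x,y deg [-17.95  -0.16] height above deck [0.047  0.0467] 0.0471
t 12.35 tcp [ 0.5568 -0.1006  0.0918] head 1.87 -> travel cm [-5.67 -0.25 -0.81] yaw 1.02 F [ 0.8  0.2 -0.7] w 0.0727 q6 1.25
325 [ 0.5324 -0.102   0.1419]
330 [ 0.5292 -0.1021  0.1415]
335 [ 0.5275 -0.1022  0.143 ]
340 [ 0.5241 -0.1023  0.1426]
345 [ 0.4855 -0.1041  0.1064]
```

View pics/w10.png

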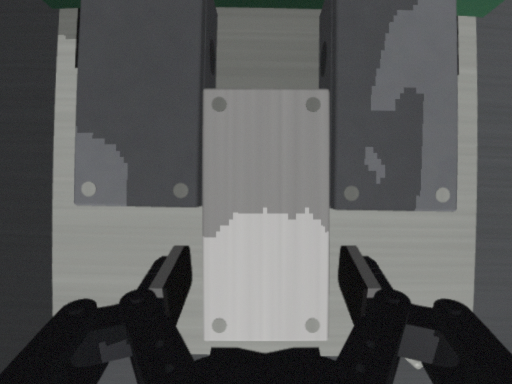

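The steel box is flat, with its near top edge at x≈0.524 (row ~340). The remaining travel is about 63 mm along the slope. I'll retreat up and back, shut the fingers, and come down behind its near end.

```bash
python3 -m pendant '{"travel":[[0,0,-3],[0,0,-8],[-3,0,-10],[-7.5,0,-10],[-7.7,0,-10],[-7.7,0,-8],[-7.7,0,-4],[-7.7,0,-2.5],[-7.7,0,-2.5],[-7.7,0,-2.5]],"yaw":[0,0,1,1,1,1,1,1,1,1],"grip":[0.85,0.85,0.5,0,0,0,0,0,0,0]}' 40
python3 - <<'E'
from h import *
c=arm.read_camera("wrist");go([.485,-.1005,.116],.85)
cv2.imwrite("pics/w11.png",c["frame"])
E
```

```text
time: 13.6
tcp_pos: [0.4806, -0.1033, 0.1176]
orientation: [1.0, 0.008, 0.0, 0.0]
force: [0.6, -0.7, 0.8]
grip_width: -0.0001
t 13.65 tcp [ 0.4807 -0.1033  0.1178] head 0.87 -> travel cm [ 0.43 -0.28  0.18] yaw 0.02 F [-0.   1.  -0.3] w 0.0 q6 1.22
```

View pics/w11.png

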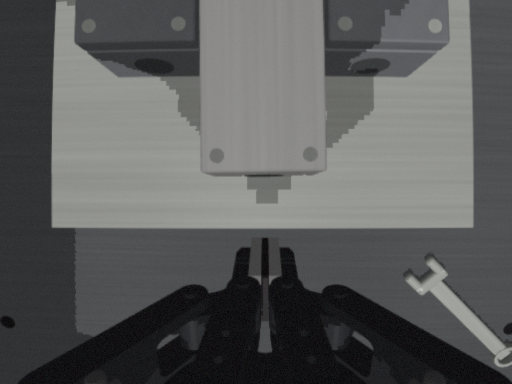

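The shut fingers at (265,260) are in line with the box end, which spans columns 202–327. Pushing down the slope.

```bash
python3 -m pendant '{"travel":[[1,0,0.3],[1.8,0,0.55],[2.3,0,0.72],[2.8,0,0.88],[3.3,0,1.05],[3.8,0,1.2],[3.8,0,1.2]],"yaw":[0,0,0,0,0,0,0],"grip":[0,0,0,0,0,0,0]}' 40
python3 -c "
from h import *
go([.485,-.1005,.116],.85)"
python3 -m pendant '{"travel":[[0.6,0,0.2],[1.2,0,0.38],[1.8,0,0.58],[2.4,0,0.78],[3.0,0,0.97],[3.3,0,1.06],[3.3,0,1.06]],"yaw":[0,0,0,0,0,0,0],"grip":[0,0,0,0,0,0,0]}' 40
python3 - <<'E'
from h import *
c=arm.read_camera("wrist");go([.485,-.1005,.116],.85)
cv2.imwrite("pics/w12.png",c["frame"])
E
```

```text
time: 14.52
tcp_pos: [0.5183, -0.1026, 0.1049]
orientation: [1.0, 0.008, 0.0, 0.0]
force: [0.5, -0.2, 0.5]
grip_width: -0.0001
t 14.525 tcp [ 0.5183 -0.1026  0.1049] head 0.87 -> travel cm [-3.33 -0.26 -1.11] yaw 0.02 F [ 0.5 -0.2  0.5] w -0.0001 q6 1.25
time: 15.4
tcp_pos: [0.5511, -0.1021, 0.0943]
orientation: [1.0, 0.008, 0.0, 0.0]
force: [0.1, 0.4, 0.0]
grip_width: -0.0001
t 15.45 tcp [ 0.551  -0.1021  0.0944] head 0.87 -> travel cm [-6.59 -0.26 -2.16] yaw 0.02 F [ 0.2 -0.1  0.1] w 0.0003 q6 1.27
```

View pics/w12.png

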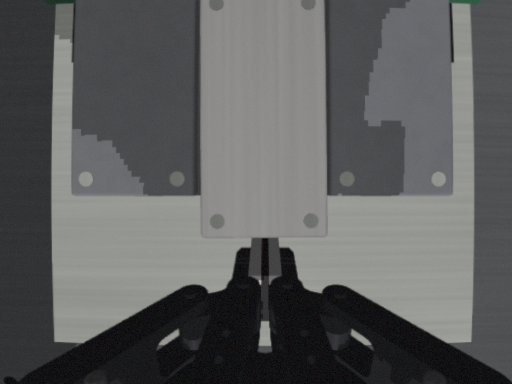

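```bash
cat >> h.py <<'E'
def nearx(c,cols,hh=.0472):
    P=cloud(c);r={}
    for n,(a,b) in cols.items():
        X=P[:,a:b].reshape(-1,3);h=(X-[0,0,P3[2]])@nd
        g=X[(abs(h-hh)<.0025)&(X[:,0]>.5)]
        v=[np.sort(P[:,k][abs((P[:,k]-[0,0,P3[2]])@nd-hh)<.0025][:,0])[0] for k in range(a,b,3)]
        r[n]=(np.median(v).round(4),np.median(g[:,1]).round(4))
    print("near-top x",r)
E
python3 - <<'E'
from h import *
c=arm.read_camera("wrist");nearx(c,dict(L=(100,180),S1=(210,240),S2=(290,318),R=(345,430)))
E
```

```text
near-top x {'L': (np.float64(0.583), np.float64(-0.0404)), 'S1': (np.float64(0.5649), np.float64(-0.0812)), 'S2': (np.float64(0.5659), np.float64(-0.1184)), 'R': (np.float64(0.5849), np.float64(-0.1582))}
```

```bash
python3 -m pendant '{"travel":[[0.4,0,0.13],[0.8,0,0.26],[1.2,0,0.39],[1.6,0,0.52],[1.6,0,0.52]],"yaw":[0,0,0,0,0],"grip":[0,0,0,0,0]}' 40
python3 -m pendant '{"travel":[[0.05,0,0.02],[0.1,0,0.03],[0.15,0,0.05],[0.15,0,0.05]],"yaw":[0,0,0,0],"grip":[0,0,0,0]}' 40
python3 - <<'E'
from h import *
c=arm.read_camera("wrist");nearx(c,dict(L=(100,180),S1=(210,240),S2=(290,318),R=(345,430)));go([.485,-.1005,.116],.85)
cv2.imwrite("pics/w13.png",c["frame"])
E
```

```text
time: 16.12
tcp_pos: [0.5673, -0.1018, 0.0891]
orientation: [1.0, 0.008, 0.0, -0.0]
force: [-0.1, -1.0, -0.4]
grip_width: -0.0
time: 16.62
tcp_pos: [0.5684, -0.1018, 0.0887]
orientation: [1.0, 0.008, -0.0, -0.0]
force: [-0.3, 0.3, 0.6]
grip_width: 0.0004
near-top x {'L': (np.float64(0.5832), np.float64(-0.0403)), 'S1': (np.float64(0.5812), np.float64(-0.081)), 'S2': (np.float64(0.5826), np.float64(-0.1182)), 'R': (np.float64(0.585), np.float64(-0.158))}
t 16.675 tcp [ 0.5684 -0.1018  0.0887] head 0.87 -> travel cm [-8.34 -0.26 -2.73] yaw 0.02 F [-0.7 -0.7  0.1] w -0.0001 q6 1.28
```

```bash
python3 -m pendant '{"travel":[[0.05,0,0.02],[0.1,0,0.03],[0.15,0,0.05],[0.15,0,0.05]],"yaw":[0,0,0,0],"grip":[0,0,0,0]}' 40
python3 -m pendant '{"travel":[[0.05,0,0.02],[0.1,0,0.03],[0.1,0,0.03]],"yaw":[0,0,0],"grip":[0,0,0]}' 40
python3 - <<'E'
from h import *
c=arm.read_camera("wrist");nearx(c,dict(L=(100,180),S1=(210,240),S2=(290,318),R=(345,430)));go([.485,-.1005,.116],.85)
E
```

```text
time: 17.18
tcp_pos: [0.57, -0.1018, 0.0882]
orientation: [1.0, 0.008, 0.0, 0.0]
force: [0.2, -0.6, 0.3]
grip_width: 0.0003
time: 17.55
tcp_pos: [0.5706, -0.1018, 0.0879]
orientation: [1.0, 0.008, -0.0, -0.0]
force: [-4.4, -0.4, 4.7]
grip_width: -0.0001
near-top x {'L': (np.float64(0.5831), np.float64(-0.0403)), 'S1': (np.float64(0.5838), np.float64(-0.0809)), 'S2': (np.float64(0.584), np.float64(-0.1181)), 'R': (np.float64(0.585), np.float64(-0.1578))}
t 17.6 tcp [ 0.5706 -0.1017  0.0879] head 0.87 -> travel cm [-8.56 -0.25 -2.8 ] yaw 0.02 F [-4.1 -1.2  4.6] w 0.0001 q6 1.28
```

Contact force is about 5 N and the box is flush with the greys. A slight extra press to square it.

```bash
python3 -m pendant '{"travel":[[0.04,0,0.01],[0.04,0,0.01]],"yaw":[0,0],"grip":[0,0]}' 40
python3 -m pendant '{"travel":[[-0.5,0,-0.3],[-2,0,-1],[-3,0,-5],[-4,0,-10],[-4,0,-10]],"yaw":[0,0,0,0,0],"grip":[0,0,0,0,0.5]}' 40
python3 - <<'E'
from h import *
c=arm.read_camera("wrist");go([.485,-.1005,.116],.85);cv2.imwrite("pics/w14.png",c["frame"]);wgap(c)
c=arm.read_camera("top");cv2.imwrite("pics/t14.png",cv2.resize(c["frame"][110:240,240:390],None,fx=4,fy=4))
E
```

```text
time: 17.85
tcp_pos: [0.5707, -0.1017, 0.0879]
orientation: [1.0, 0.008, -0.001, -0.0]
force: [-8.1, -0.2, 8.2]
grip_width: -0.0001
time: 18.48
tcp_pos: [0.532, -0.1029, 0.1917]
orientation: [1.0, 0.008, 0.003, 0.001]
force: [0.4, -0.1, 0.1]
grip_width: 0.0174
t 18.525 tcp [ 0.5314 -0.1026  0.1897] head 0.86 -> travel cm [-4.67 -0.29  7.35] yaw 0.01 F [-0.9  0.4 -0.3] w 0.0244 q6 1.25
L h 0.047 near x 0.5836 .. 0.68 inner y@.60 -0.0774 ang 0.13 std 0.0002 width 0.0717
R h 0.0473 near x 0.5851 .. 0.68 inner y@.60 -0.1177 ang -0.1 std 0.0002 width 0.0733
```

View pics/w14.png

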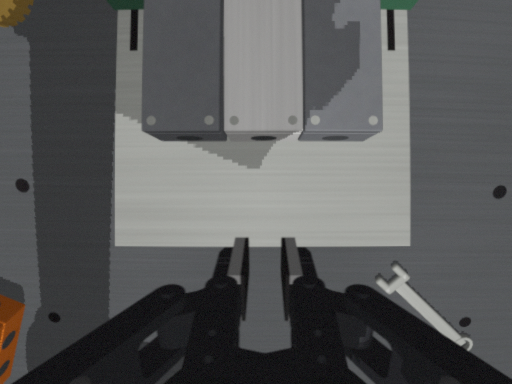

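The steel box sits flush between the greys, with near ends level at row ~130 and a contact force of 8 N. Now the smaller blue box, at crop1 (232,250): 114x57 mm and 40 high, against the 162x88 one.

```bash
python3 -c "
from h import *
go([.5222,.3722,.12],21.9)"
```

```text
t 18.575 tcp [ 0.5309 -0.1024  0.1884] head 0.86 -> travel cm [ -0.17 -47.47   6.82] yaw -21.04 F [0.5 0.  0.5] w 0.0317 q6 1.25
```

```bash
python3 -m pendant '{"travel":[[0,-5,-1],[0,-11,-1],[0,-17,0],[0,-23,1],[0,-29,2],[0,-35,3],[0,-41,4],[-0.2,-47.5,5],[-0.2,-47.5,6],[-0.2,-47.5,6.8]],"yaw":[0,-3,-6,-10,-13,-16,-19,-21,-21,-21],"grip":[1,1,1,1,1,1,1,1,1,1]}' 40
python3 -m pendant '{"travel":[[0,0,0],[0,0,0]],"yaw":[0,0],"grip":[1,1]}' 40
python3 - <<'E'
from h import *
go([.5222,.3722,.12],21.9)
c=arm.read_camera("wrist");cv2.imwrite("pics/w15.png",c["frame"])
P=cloud(c);hsv=cv2.cvtColor(c["frame"],cv2.COLOR_BGR2HSV)
m=(hsv[...,0]>100)&(hsv[...,0]<125)&(hsv[...,1]>100)&(abs(P[...,2]-.04)<.005)
b,l=blob(m,amin=1000)
for i,a,ce in b: print(a,ce,rect(P[l==i][:,:2]*1000))
E
```

```text
time: 19.82
tcp_pos: [0.5212, 0.372, 0.118]
orientation: [0.982, 0.19, -0.001, 0.001]
force: [-0.5, -0.9, -0.0]
grip_width: 0.0855
time: 20.08
tcp_pos: [0.5226, 0.3714, 0.1201]
orientation: [0.982, 0.189, 0.0, 0.0]
force: [0.3, -0.2, 0.1]
grip_width: 0.0854
t 20.075 tcp [0.5226 0.3714 0.1201] head 21.78 -> travel cm [-0.01 -0.09  0.01] yaw -0.12 F [ 0.3 -0.2  0.1] w 0.0854 q6 1.72
8063 [263.8 165.7] ((537.7542114257812, 379.1372985839844), (109.39774322509766, 54.101531982421875), 22.132892608642578)
```

View pics/w15.png

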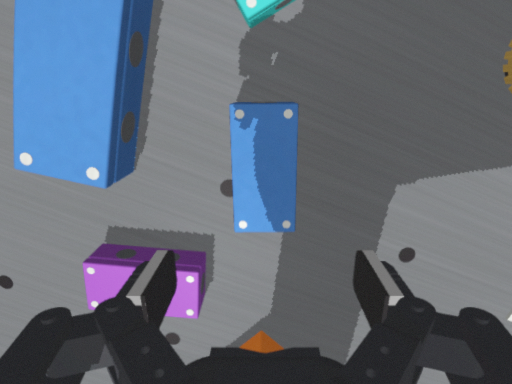

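The blue box at (264,166) is 109x54 mm, so it's the right one, and it's centred between the fingers. Purple (145,280) and the large blue (80,90) are clear of them. Grasping.

```bash
python3 -m pendant '{"travel":[[0.2,-0.1,4],[0.2,-0.1,8],[0.2,-0.1,10.5],[0.2,-0.1,11.1],[0.2,-0.1,11.1],[0.2,-0.1,11.1],[0.2,-0.1,11.1],[0.2,-0.1,11.1],[0.2,-0.1,11.1]],"yaw":[0,0,0,0,0,0,0,0,0],"grip":[1,1,1,1,0.4,0.4,0.4,0.4,0.4]}' 40;  python3 -m pendant '{"travel":[[0,0,0],[0,0,0],[0,0,-3],[0,0,-8],[0,0,-14],[0,0,-19],[0,0,-21],[0,0,-21]],"yaw":[0,0,0,0,0,0,0,0],"grip":[0.35,0.35,0.35,0.35,0.35,0.35,0.35,0.35]}' 40
python3 - <<'E'
from h import *
c=arm.read_camera("wrist");cv2.imwrite("pics/w16.png",c["frame"])
go([.60,-.0985,.24],.85)
plane(c,110,290,250,285)
E
```

```text
time: 21.25
tcp_pos: [0.5259, 0.3754, 0.0122]
orientation: [0.982, 0.19, 0.003, -0.001]
force: [-1.3, -2.8, 27.0]
grip_width: 0.0343
time: 22.25
tcp_pos: [0.5245, 0.3747, 0.2214]
orientation: [0.982, 0.19, 0.002, -0.001]
force: [0.4, 0.6, -1.2]
grip_width: 0.0299
t 22.3 tcp [0.5238 0.3743 0.2196] head 21.87 -> travel cm [-10.53  46.71  -2.07] yaw 21.02 F [ 0.2 -0.6 -1.1] w 0.0298 q6 1.72
plane tilt x,y deg [12.01  5.35] height above deck [-0.0349 -0.1428] -0.1035
```

View pics/w16.png

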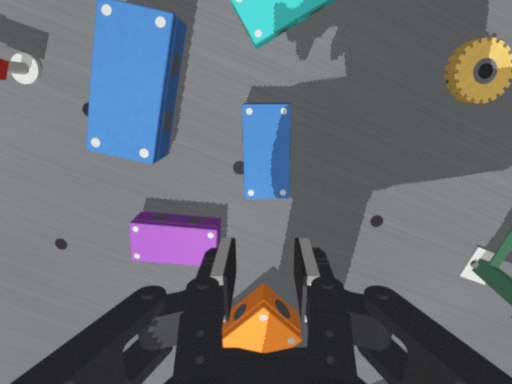

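The grasp missed: the fingers closed to 34 mm and the blue box is still on the bench at (267,150). I'll measure before retrying.

Run:
```python
from h import *
for n in("wrist","top"):
    c=arm.read_camera(n)
    P=cloud(c);hsv=cv2.cvtColor(c["frame"],cv2.COLOR_BGR2HSV)
    m=(hsv[...,0]>100)&(hsv[...,0]<125)&(hsv[...,1]>100)&(P[...,2]<.07)&(P[...,2]>.015)
    b,l=blob(m,amin=300)
    for i,a,ce in b: print(n,a,ce,rect(P[l==i][:,:2]*1000),np.nanpercentile(P[l==i][:,2],[5,50,95]))
    m=(hsv[...,0]>3)&(hsv[...,0]<18)&(hsv[...,1]>150)&(P[...,2]<.2)
    b,l=blob(m,amin=100)
    for i,a,ce in b: print(n,"orange",a,ce,rect(P[l==i][:,:2]*1000),np.nanpercentile(P[l==i][:,2],[5,50,95]))
print(arm.state()["tcp_pos"])
c=arm.read_camera("top");cv2.imwrite("pics/t17.png",c["frame"])
```

```text
wrist 12264 [130.4  78.7] ((553.0230712890625, 541.3675537109375), (156.26612854003906, 77.8708724975586), 8.78769302368164) [0.03774373 0.05526403 0.05661587]
wrist 4369 [266.1 148.8] ((537.9133911132812, 378.94158935546875), (109.31856536865234, 53.85714340209961), 22.101333618164062) [0.03751042 0.03874673 0.03994471]
wrist orange 2467 [266.  320.1] ((299.6037292480469, 291.795654296875), (78.68283081054688, 85.95738983154297), 66.41743469238281) [0.00578392 0.04915507 0.05596464]
top 549 [405.7  92.3] ((898.9876708984375, -416.512451171875), (208.3939971923828, 150.33168029785156), 17.155559539794922) [0.01634732 0.02919606 0.03844203]
[0.5231225  0.37390136 0.21788757]
```

View pics/t17.png

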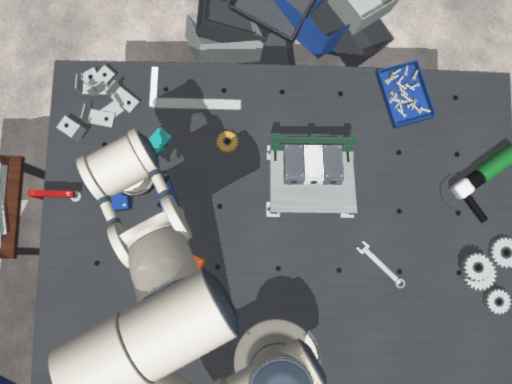

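```bash
python3 -m pendant '{"travel":[[0,0,0],[0,0,2],[0,0,7],[0,0,13],[0,0,18],[0,0,20],[0,0,20.8],[0,0,20.8]],"yaw":[0,0,0,0,0,0,0,0],"grip":[1,1,1,1,1,1,1,1]}' 40
python3 - <<'E'
from h import *
go([.5239,.3735,.009],22.1)
c=arm.read_camera("wrist");cv2.imwrite("pics/w18.png",c["frame"])
E
```

```text
time: 23.45
tcp_pos: [0.5237, 0.3742, 0.0108]
orientation: [0.982, 0.19, -0.0, 0.0]
force: [-0.6, 0.0, 0.2]
grip_width: 0.0855
t 23.45 tcp [0.5237 0.3742 0.0108] head 21.87 -> travel cm [-0.    0.08  0.18] yaw -0.23 F [-0.6  0.   0.2] w 0.0855 q6 1.72
```

View pics/w18.png

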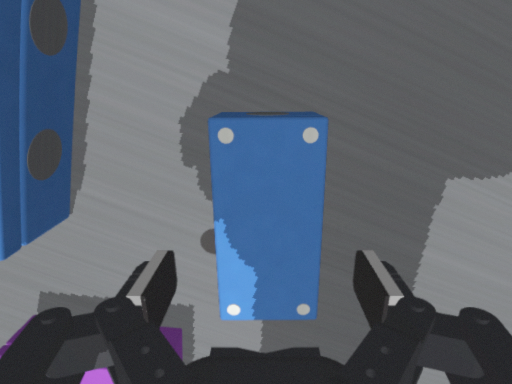

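Run:
```python
from h import *
c=arm.read_camera("wrist");P=cloud(c)
for u,v in [(172,256),(165,265),(160,290),(165,300),(150,300),(140,300),(360,256),(372,265),(372,290),(390,300)]: print(u,v,P[v,u].round(4))
```

```text
172 256 [0.5151 0.4178 0.0533]
165 265 [0.5166 0.4184 0.0638]
160 290 [0.5112 0.416  0.0733]
165 300 [0.503  0.4132 0.0682]
150 300 [0.5139 0.4173 0.0836]
140 300 [0.5166 0.42   0.0883]
360 256 [0.5493 0.3397 0.058 ]
372 265 [0.5511 0.3382 0.0675]
372 290 [0.5445 0.3377 0.0758]
390 300 [0.5491 0.337  0.0874]
```

Run:
```python
from h import *
c=arm.read_camera("wrist");P=cloud(c)
s=arm.state();R=Ro.from_quat(s["orientation"]).as_matrix()
for tz in (0,-.013,-.03,-.05):
  for fx in (-.011,0,.011):
    X=s["tcp_pos"]+R@np.array([fx,-.043,tz]);q=cv2.projectPoints(X.reshape(1,3),cv2.Rodrigues(c["R"])[0],c["t"],c["mtx"],c["distortion"])[0]
    print(tz,fx,X[2].round(3),q.ravel().round(0))
for v in range(240,320,8): print(v,[ (u,P[v,u,2].round(3)) for u in range(130,190,8)])
```

```text
0 -0.011 0.012 [195. 249.]
0 0 0.012 [194. 232.]
0 0.011 0.012 [192. 215.]
-0.013 -0.011 0.025 [190. 260.]
-0.013 0 0.025 [189. 243.]
-0.013 0.011 0.025 [187. 224.]
-0.03 -0.011 0.042 [183. 277.]
-0.03 0 0.042 [181. 258.]
-0.03 0.011 0.042 [179. 238.]
-0.05 -0.011 0.062 [172. 302.]
-0.05 0 0.062 [170. 281.]
-0.05 0.011 0.062 [167. 259.]
240 [(130, np.float64(-0.001)), (138, np.float64(-0.001)), (146, np.float64(-0.001)), (154, np.float64(-0.002)), (162, np.float64(-0.002)), (170, np.float64(-0.002)), (178, np.float64(-0.002)), (186, np.float64(-0.001))]
248 [(130, np.float64(-0.001)), (138, np.float64(-0.001)), (146, np.float64(-0.002)), (154, np.float64(-0.002)), (162, np.float64(-0.001)), (170, np.float64(-0.002)), (178, np.float64(-0.002)), (186, np.float64(-0.002))]
256 [(130, np.float64(-0.0)), (138, np.float64(-0.003)), (146, np.float64(-0.002)), (154, np.float64(0.06)), (162, np.float64(0.061)), (170, np.float64(0.057)), (178, np.float64(-0.001)), (186, np.float64(-0.001))]
264 [(130, np.float64(0.0)), (138, np.float64(-0.002)), (146, np.float64(0.06)), (154, np.float64(0.067)
[... 700 characters left out ...]
(178, np.float64(-0.001)), (186, np.float64(-0.002))]
296 [(130, np.float64(0.089)), (138, np.float64(0.088)), (146, np.float64(0.088)), (154, np.float64(0.079)), (162, np.float64(0.072)), (170, np.float64(0.063)), (178, np.float64(-0.002)), (186, np.float64(-0.001))]
304 [(130, np.float64(0.094)), (138, np.float64(0.089)), (146, np.float64(0.088)), (154, np.float64(0.081)), (162, np.float64(0.072)), (170, np.float64(-0.001)), (178, np.float64(-0.002)), (186, np.float64(-0.001))]
312 [(130, np.float64(0.097)), (138, np.float64(0.098)), (146, np.float64(0.089)), (154, np.float64(0.083)), (162, np.float64(0.074)), (170, np.float64(-0.002)), (178, np.float64(-0.001)), (186, np.float64(-0.001))]
```

By depth the open fingertips are at z≈0.055 with TCP at 0.011. That's farther back than stated, so the pads passed over the 40 mm box. I'll go about 18 mm lower, watching force, then close gently and check.

```bash
python3 -m pendant '{"travel":[[0,0,0.5],[0,0,1.0],[0,0,1.5],[0,0,1.9],[0,0,1.9]],"yaw":[0,0,0,0,0],"grip":[1,1,1,1,1]}' 40
python3 - <<'E'
from h import *
go([.5239,.3735,.009],22.1)
c=arm.read_camera("wrist");P=cloud(c);cv2.imwrite("pics/w19.png",c["frame"])
for v in range(230,300,10): print(v,[ (u,P[v,u,2].round(3)) for u in range(146,200,8)])
E
```

```text
time: 24.22
tcp_pos: [0.5234, 0.374, -0.0086]
orientation: [0.982, 0.19, -0.0, 0.0]
force: [0.6, 0.6, -0.2]
grip_width: 0.0853
t 24.225 tcp [ 0.5234  0.374  -0.0086] head 21.87 -> travel cm [ 0.02  0.07 -1.76] yaw -0.23 F [ 0.6  0.6 -0.2] w 0.0853 q6 1.72
230 [(146, np.float64(-0.002)), (154, np.float64(-0.001)), (162, np.float64(-0.002)), (170, np.float64(-0.001)), (178, np.float64(-0.002)), (186, np.float64(-0.001)), (194, np.float64(-0.001))]
240 [(146, np.float64(-0.002)), (154, np.float64(-0.001)), (162, np.float64(-0.001)), (170, np.float64(-0.003)), (178, np.float64(-0.001)), (186, np.float64(-0.001)), (194, np.float64(-0.001))]
250 [(146, np.float64(-0.003)), (154, np.float64(-0.002)), (162, np.float64(0.034)), (170, np.float64(0.035)), (178, np.float64(-0.001)), (186, np.float64(-0.001)), (194, np.float64(-0.001))]
260 [(146, np.float64(-0.002)), (154, np.float64(0.044)), (162, np.float64(0.043)), (170, np.float64(0.037)), (178, np.float64(-0.001)), (186, np.float64(-0.001)), (194, np.float64(-0.001))]
270 [(146, np.float64(0.051)), (154, np.float64(0.051)), (162, np.float64(0.047)), (170, np.float64(0.039)), (178, np.float64(-0.001)), (186, np.float64(-0.002)), (194, np.float64(-0.001))]
280 [(146, np.float64(0.057)), (154, np.float64(0.057)), (162, np.float64(0.049)), (170, np.float64(0.04)), (178, np.float64(-0.002)), (186, np.float64(-0.002)), (194, np.float64(-0.001))]
290 [(146, np.float64(0.065)), (154, np.float64(0.057)), (162, np.float64(0.05)), (170, np.float64(0.04)), (178, np.float64(-0.0)), (186, np.float64(-0.001)), (194, np.float64(-0.001))]
```

View pics/w19.png

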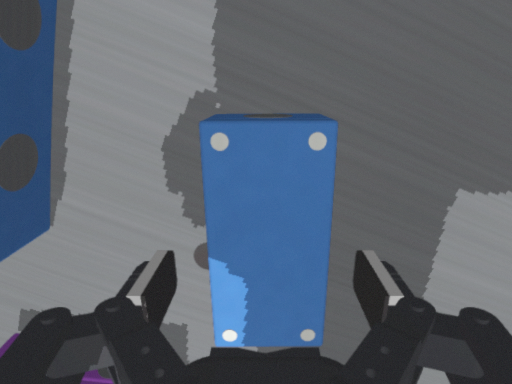

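No contact, and the tips are at z≈0.033. I'll go another 8 mm down, then close gently.

```bash
python3 -m pendant '{"travel":[[0,0.05,0.4],[0,0.05,0.8],[0,0.05,0.8],[0,0.05,0.8],[0,0.05,0.8],[0,0.05,0.8]],"yaw":[0,0,0,0,0,0],"grip":[1,1,0.7,0.6,0.6,0.6]}' 30
python3 - <<'E'
from h import *
go([.5239,.3735,.009],22.1)
c=arm.read_camera("wrist");P=cloud(c);cv2.imwrite("pics/w20.png",c["frame"])
E
```

```text
time: 25.02
tcp_pos: [0.5239, 0.3738, -0.0161]
orientation: [0.982, 0.19, 0.0, -0.0]
force: [-0.8, 0.1, 0.5]
grip_width: 0.0535
t 25.025 tcp [ 0.5239  0.3738 -0.0161] head 21.87 -> travel cm [-0.01  0.03 -2.51] yaw -0.23 F [-0.8  0.1  0.5] w 0.0535 q6 1.72
```

View pics/w20.png

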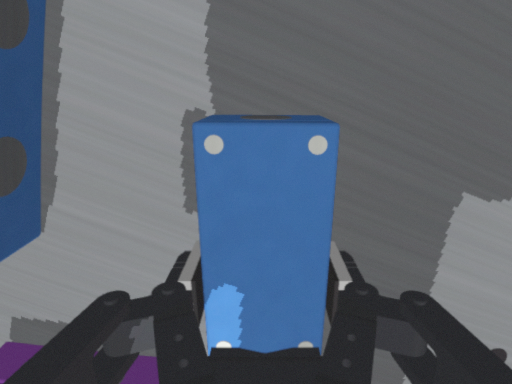

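The pads are on the blue box (53.5 mm). I'll regrip 4 mm higher to leave the palm room for the pivot, then lift.

```bash
python3 -m pendant '{"travel":[[0,0,0],[0,0,-0.2],[0,0,-0.4],[0,0,-0.4],[0,0,-0.4],[0,0,-0.4]],"yaw":[0,0,0,0,0,0],"grip":[0.8,0.8,0.8,0.55,0.55,0.55]}' 40
python3 -m pendant '{"travel":[[0,0,0],[0,0,-1],[0,0,-2],[0,0,-4],[0,0,-9],[0,0,-15],[0,0,-21],[0,0,-23],[0,0,-24],[0,0,-24]],"yaw":[0,0,0,0,0,0,0,0,0,0],"grip":[0.5,0.5,0.5,0.5,0.5,0.5,0.5,0.5,0.5,0.5]}' 40
python3 - <<'E'
from h import *
go([.60,-.0985,.24],.85)
c=arm.read_camera("wrist");P=cloud(c);cv2.imwrite("pics/w21.png",c["frame"])
X=P[120:330:5,230:300:5].reshape(-1,3);print(np.nanpercentile(X[:,2],[5,50,95]))
E
```

```text
time: 25.82
tcp_pos: [0.524, 0.3738, -0.0118]
orientation: [0.982, 0.19, 0.0, -0.0]
force: [-1.0, -1.1, 5.1]
grip_width: 0.053
time: 27.08
tcp_pos: [0.5237, 0.3736, 0.2278]
orientation: [0.982, 0.19, -0.0, 0.0]
force: [0.4, -0.3, -3.7]
grip_width: 0.0533
t 27.075 tcp [0.5237 0.3736 0.2278] head 21.87 -> travel cm [-10.5   46.66  -1.22] yaw 21.02 F [ 0.4 -0.3 -3.7] w 0.0533 q6 1.72
[0.27718084 0.27819889 0.27912886]
```

View pics/w21.png

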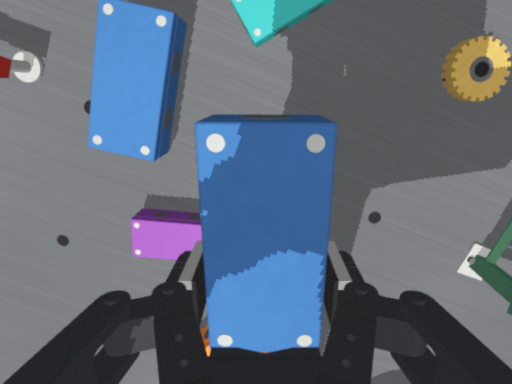

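The blue box is held level, top at TCP+50 mm. Moving over the stack.

```bash
python3 -m pendant '{"travel":[[-1,5,0],[-2.5,11,0],[-4,17,0],[-5,23,0],[-6.5,29,0],[-8,35,0],[-9,41,0],[-9,46,0],[-9,47.3,0],[-9,47.3,0]],"yaw":[1,4,7,10,13,16,19,21,21,21],"grip":[0.5,0.5,0.5,0.5,0.5,0.5,0.5,0.5,0.5,0.5]}' 40
python3 -c "
from h import *
go([.618,-.099,.17],.85)"
```

```text
time: 28.38
tcp_pos: [0.616, -0.0989, 0.2265]
orientation: [1.0, 0.007, -0.001, -0.0]
force: [-0.0, 0.1, -3.1]
grip_width: 0.0532
t 28.375 tcp [ 0.616  -0.0989  0.2265] head 0.83 -> travel cm [0.21 0.01 5.65] yaw -0.02 F [-0.   0.1 -3.1] w 0.0532 q6 1.3
```

```bash
python3 -m pendant '{"travel":[[0,0,1.5],[0,0,3],[0.2,0,4.5],[0.2,0,5.5],[0.2,0,5.5],[0.2,0,5.5]],"yaw":[0,0,0,0,0,0],"grip":[0.5,0.5,0.5,0.5,0.5,0.5]}' 40
python3 - <<'E'
from h import *
go([.623,-.0987,.115],.85)
c=arm.read_camera("wrist");P=cloud(c);cv2.imwrite("pics/w22.png",c["frame"])
z=arm.state()["tcp_pos"][2]+.0504
X=P.reshape(-1,3);B=X[(abs(X[:,2]-z)<.004)]
print("blue all x",np.percentile(B[:,0],[.5,99.5]))
B=B[(B[:,0]>.645)]
a=[]
for w in("min","max"):
    p,e=edges(B,.648,.69,which=w);a.append(p);print("blue",w,np.polyval(p,.66).round(4),np.degrees(p[0]).round(2),e.round(4))
m=np.mean(a,0);print("axis at .60,.66",np.polyval(m,[.6,.66]),np.degrees(m[0]))
h=(X-[0,0,P3[2]])@nd
print("top pts",np.sum(abs(h-.0475)<.003))
cv2.imwrite("pics/t22.png",cv2.resize(arm.read_camera("scene")["frame"][150:330,180:350],None,fx=3.3,fy=3.3))
E
```

```text
time: 29.12
tcp_pos: [0.6188, -0.0988, 0.1732]
orientation: [1.0, 0.008, 0.0, 0.0]
force: [-0.4, -1.0, -3.3]
grip_width: 0.0532
t 29.125 tcp [ 0.6188 -0.0988  0.1732] head 0.87 -> travel cm [ 0.42 -0.    5.82] yaw 0.02 F [-0.4 -1.  -3.3] w 0.0532 q6 1.3
blue all x [0.58134574 0.68761311]
blue min -0.1244 0.65 0.0002
blue max -0.0703 0.59 0.0002
axis at .60,.66 [-0.09798396 -0.0973385 ] 0.6163629230265328
top pts 17636
```

View pics/w22.png

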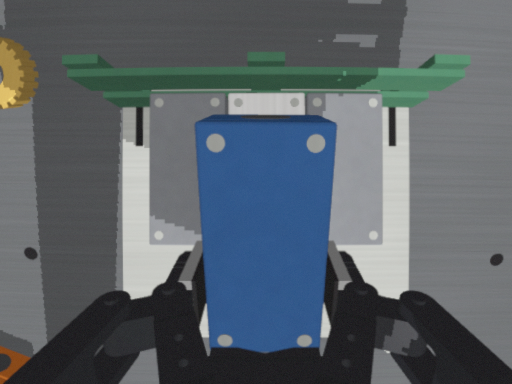

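View pics/t22.png

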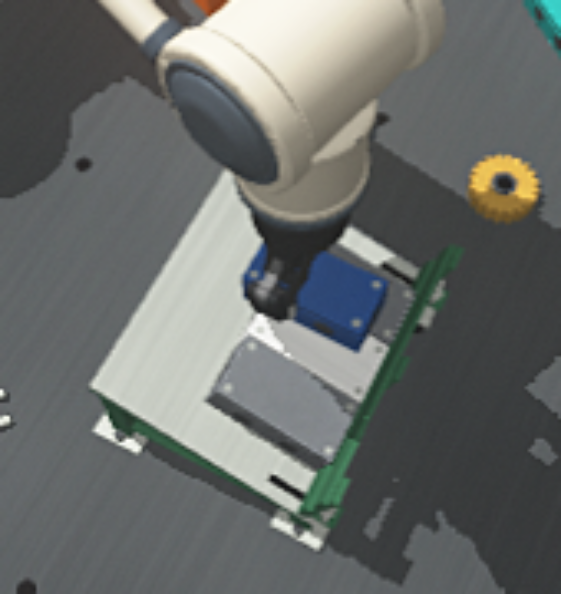

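Blue is level and centred over the steel box; both are around col 266, and the backstop is at rows 60–105. Lowering to touch.

```bash
python3 -m pendant '{"travel":[[0.2,0.05,1.5],[0.4,0.05,3],[0.4,0.05,4.3],[0.4,0.05,5.2],[0.4,0.05,5.5],[0.4,0.05,5.5]],"yaw":[0,0,0,0,0,0],"grip":[0.5,0.5,0.5,0.5,0.5,0.5]}' 40
python3 -m pendant '{"travel":[[0,0,0.1],[0,0,0.2],[0,0,0.3],[0,0,0.4],[0,0,0.4]],"yaw":[0,0,0,0,0],"grip":[0.5,0.5,0.5,0.5,0.5]}' 25
python3 - <<'E'
from h import *
go([.623,-.0987,.115],.85)
c=arm.read_camera("wrist");P=cloud(c);cv2.imwrite("pics/w23.png",c["frame"]);plane(c,130,330,235,300)
E
```

```text
time: 29.98
tcp_pos: [0.6226, -0.0992, 0.1178]
orientation: [1.0, 0.008, 0.0, -0.0]
force: [-0.3, 0.4, -2.6]
grip_width: 0.0533
time: 30.6
tcp_pos: [0.6226, -0.0992, 0.1139]
orientation: [1.0, 0.008, 0.0, 0.0]
force: [0.6, 0.2, -1.8]
grip_width: 0.0534
t 30.6 tcp [ 0.6226 -0.0992  0.1139] head 0.87 -> travel cm [ 0.04 -0.05 -0.11] yaw 0.02 F [ 0.6  0.2 -1.8] w 0.0534 q6 1.3
plane tilt x,y deg [-0.02 -0.03] height above deck [0.1173 0.088 ] 0.1046
```

View pics/w23.png

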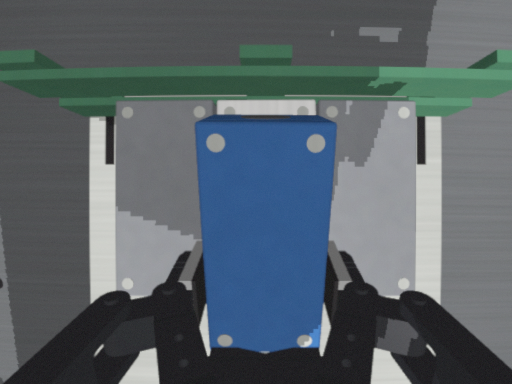

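```bash
python3 -m pendant '{"travel":[[0,0,0.1],[0.1,0,0.25],[0.25,0,0.45],[0.35,0,0.65],[0.45,0,0.85],[0.45,0,0.85]],"yaw":[0,0,0,0,0,0],"grip":[0.5,0.5,0.5,0.5,0.5,0.5]}' 20
python3 - <<'E'
from h import *
go([.623,-.0987,.115],.85)
c=arm.read_camera("wrist");P=cloud(c);cv2.imwrite("pics/w24.png",c["frame"]);plane(c,130,330,235,300)
E
```

```text
time: 31.4
tcp_pos: [0.6283, -0.0991, 0.1062]
orientation: [1.0, 0.008, 0.001, 0.0]
force: [4.0, 1.4, 5.6]
grip_width: 0.0531
t 31.4 tcp [ 0.6283 -0.0991  0.1062] head 0.87 -> travel cm [-0.53 -0.05 -0.88] yaw 0.02 F [4.  1.4 5.6] w 0.0531 q6 1.3
plane tilt x,y deg [-9.79 -0.05] height above deck [0.1015 0.0888] 0.0952
```

View pics/w24.png

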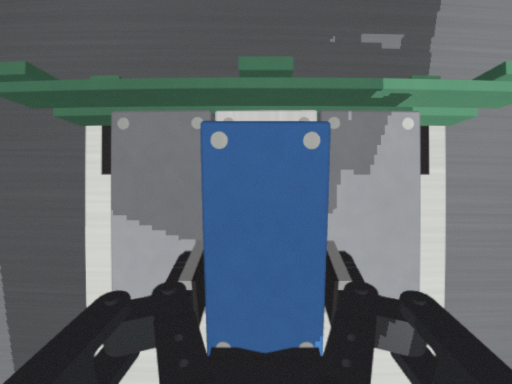

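Tilted 9.8° and still centred. Continuing.

```bash
python3 -m pendant '{"travel":[[0.1,0,0.2],[0.2,0,0.4],[0.25,0,0.5],[0.25,0,0.5]],"yaw":[0,0,0,0],"grip":[0.5,0.5,0.5,0.5]}' 20
python3 - <<'E'
from h import *
c=arm.read_camera("wrist");plane(c,135,330,235,300)
E
python3 -m pendant '{"travel":[[0.05,0,0.1],[0.05,0,0.15],[0.05,0,0.15]],"yaw":[0,0,0],"grip":[0.5,0.5,0.5]}' 20
python3 - <<'E'
from h import *
go([.623,-.0987,.115],.85)
c=arm.read_camera("wrist");P=cloud(c);cv2.imwrite("pics/w25.png",c["frame"]);plane(c,135,330,235,300)
E
```

```text
time: 31.95
tcp_pos: [0.631, -0.0991, 0.1013]
orientation: [1.0, 0.008, 0.002, 0.0]
force: [4.1, 2.0, 5.5]
grip_width: 0.0532
plane tilt x,y deg [-15.53  -0.4 ] height above deck [0.0913 0.0875] 0.0894
time: 32.38
tcp_pos: [0.6316, -0.0991, 0.1]
orientation: [1.0, 0.008, 0.002, 0.0]
force: [4.2, 3.5, 8.2]
grip_width: 0.0534
t 32.375 tcp [ 0.6316 -0.0991  0.1   ] head 0.87 -> travel cm [-0.86 -0.05 -1.5 ] yaw 0.02 F [4.2 3.5 8.2] w 0.0534 q6 1.31
plane tilt x,y deg [-17.1   -0.33] height above deck [0.0887 0.0865] 0.0878
```

View pics/w25.png

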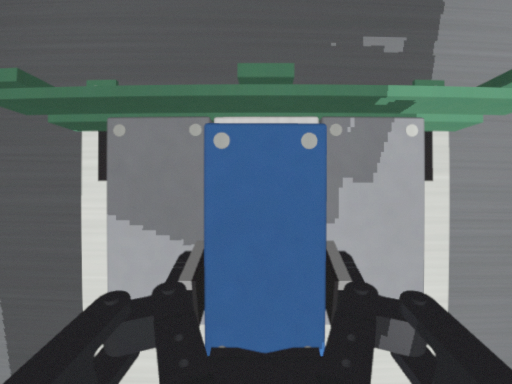

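```bash
python3 -m pendant '{"travel":[[0.03,0,0.08],[0.03,0,0.1],[0.03,0,0.1]],"yaw":[0,0,0],"grip":[0.5,0.5,0.5]}' 20
python3 - <<'E'
from h import *
c=arm.read_camera("wrist");plane(c,135,330,235,300);print(arm.state()["force"])
E
```

```text
time: 32.8
tcp_pos: [0.6319, -0.0991, 0.0993]
orientation: [1.0, 0.008, 0.002, 0.0]
force: [3.2, 1.8, 11.7]
grip_width: 0.053
plane tilt x,y deg [-17.9   -0.21] height above deck [0.0872 0.0867] 0.087
[ 3.78409091  2.99243208 12.62420905]
```

Flat at -17.9°, top at 87 mm above the deck (48+40, less about 1 mm of bias). Releasing and going up.

```bash
python3 -m pendant '{"travel":[[0,0,-0.05],[0,0,-0.1],[0,0,-0.1],[0,0,-2],[0,0,-6],[-3,0,-10],[-8,0,-10],[-10,0,-10],[-10,0,-10]],"yaw":[0,0,0,0,0,0,0,0,0],"grip":[0.8,0.8,0.9,0.9,0.9,0.5,0,0,0]}' 20
python3 - <<'E'
from h import *
go([.535,-.0995,.15],.85)
c=arm.read_camera("wrist");cv2.imwrite("pics/w26.png",c["frame"])
P=cloud(c)
for u in(240,290):
    print([ (v,P[v,u].round(4).tolist()) for v in range(120,250,8)])
E
```

```text
time: 33.98
tcp_pos: [0.5293, -0.1006, 0.1981]
orientation: [1.0, 0.007, -0.0, -0.0]
force: [0.7, 0.1, 0.6]
grip_width: 0.0038
t 33.975 tcp [ 0.5293 -0.1006  0.1981] head 0.84 -> travel cm [ 0.57 -0.1   4.81] yaw -0.01 F [0.7 0.1 0.6] w 0.0038 q6 1.26
[(120, [0.5902, -0.0821, 0.1517]), (128, [0.5822, -0.0802, 0.1279]), (136, [0.57, -0.0767, 0.0832]), (144, [0.5625, -0.0766, 0.0816]), (152, [0.5551, -0.0765, 0.0822]), (160, [0.5485, -0.0768, 0.0861]), (168, [0.5412, -0.0768, 0.0873]), (176, [0.5343, -0.0769, 0.0901]), (184, [0.5273, -0.077, 0.0921]), (192, [0.5204, -0.0772, 0.0949]), (200, [0.5134, -0.0772, 0.097]), (208, [0.5065, -0.0774, 0.0995]), (216, [0.4997, -0.0775, 0.1022]), (224, [0.493, -0.0776, 0.1053]), (232, [0.4853, -0.0776, 0.106]), (240, [0.4233, -0.069, -0.0004]), (248, [0.5364, -0.0875, 0.2316])]
[(120, [0.5907, -0.1159, 0.1518]), (128, [0.5827, -0.1181, 0.1272]), (136, [0.5704, -0.1222, 0.0815]), (144, [0.563, -0.1225, 0.0809]), (152, [0.5561, -0.1226, 0.0836]), (160, [0.5491, -0.1226, 0.0863]), (168, [0.5418, -0.1229, 0.0872]), (176, [0.5348, -0.123, 0.0894]), (184, [0.5282, -0.1229, 0.0932]), (192, [0.5205, -0.1232, 0.0931]), (200, [0.5139, -0.1232, 0.0967]), (208, [0.5067, -0.1234, 0.0983]), (216, [0.5, -0.1234, 0.1015]), (224, [0.4927, -0.1236, 0.103]), (232, [0.4859, -0.1236, 0.1059]), (240, [0.4239, -0.1345, -0.001]), (248, [0.5361, -0.1119, 0.2303])]
```

View pics/w26.png

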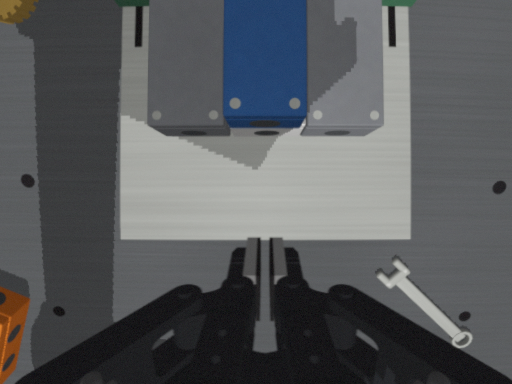

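The blue box lies on the steel one, its near end at row ~125 about level with the steel's end, so about 11 mm remains. The shut tips are really about 28 mm behind the nominal TCP, so I set the push height for that. Coming in behind it.

```bash
python3 -m pendant '{"travel":[[0.6,0,3],[0.6,0,6],[0.6,0,7.2],[1.5,0,7.5],[2.5,0,7.8],[3.3,0,8.06],[3.3,0,8.06]],"yaw":[0,0,0,0,0,0,0],"grip":[0,0,0,0,0,0,0]}' 40
python3 - <<'E'
from h import *
go([.58,-.0995,.113],.85)
c=arm.read_camera("wrist");cv2.imwrite("pics/w27.png",c["frame"])
nearx(c,dict(B1=(220,240),B2=(285,305)),.0872)
c=arm.read_camera("scene");cv2.imwrite("pics/s27.png",cv2.resize(c["frame"][150:330,180:350],None,fx=3.3,fy=3.3))
E
```

```text
time: 34.9
tcp_pos: [0.5642, -0.1001, 0.1174]
orientation: [1.0, 0.008, 0.0, 0.0]
force: [0.3, 1.2, 0.1]
grip_width: 0.0001
t 34.9 tcp [ 0.5642 -0.1001  0.1174] head 0.88 -> travel cm [ 1.58 -0.03  0.44] yaw 0.03 F [0.3 1.2 0.1] w 0.0001 q6 1.28
near-top x {'B1': (np.float64(0.5934), np.float64(-0.083)), 'B2': (np.float64(0.5714), np.float64(-0.1107))}
```

View pics/w27.png

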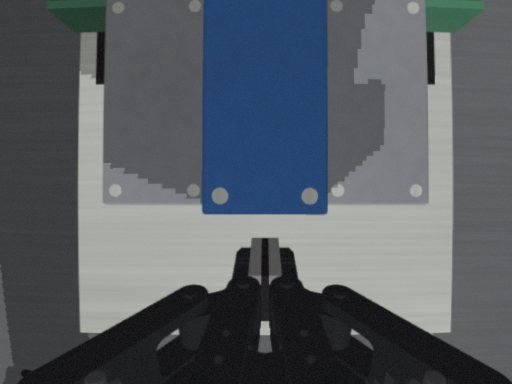

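View pics/s27.png

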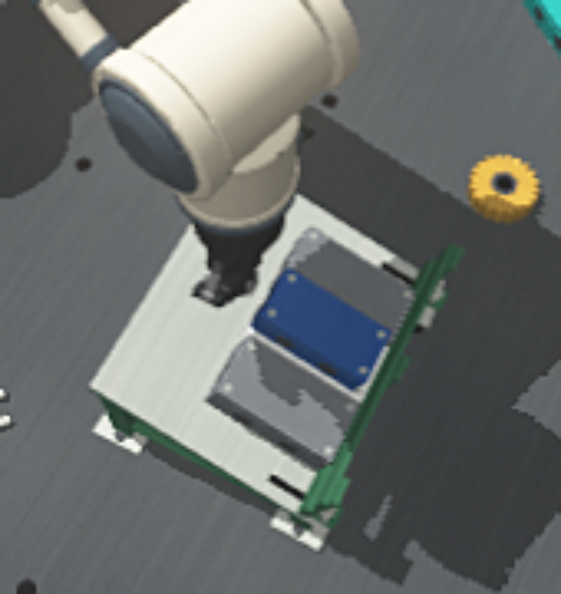

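```bash
python3 -m pendant '{"travel":[[0.5,0,0.16],[0.9,0,0.29],[1.3,0,0.42],[1.7,0,0.55],[1.7,0,0.55]],"yaw":[0,0,0,0,0],"grip":[0,0,0,0,0]}' 40
python3 - <<'E'
from h import *
c=arm.read_camera("wrist");go([.58,-.0995,.113],.85);cv2.imwrite("pics/w28.png",c["frame"])
nearx(c,dict(B1=(215,240),B2=(290,315)),.0872)
nearx(c,dict(L=(110,180),R=(345,420)))
E
```

```text
time: 35.62
tcp_pos: [0.5806, -0.0998, 0.1116]
orientation: [1.0, 0.008, 0.0, -0.0]
force: [-0.2, 0.5, -0.4]
grip_width: -0.0002
t 35.675 tcp [ 0.5803 -0.0997  0.1116] head 0.87 -> travel cm [-0.03 -0.02 -0.14] yaw 0.02 F [-0.2 -0.3 -0. ] w 0.0002 q6 1.28
near-top x {'B1': (np.float64(0.5989), np.float64(-0.0819)), 'B2': (np.float64(0.5994), np.float64(-0.1136))}
near-top x {'L': (np.float64(0.583), np.float64(-0.031)), 'R': (np.float64(0.585), np.float64(-0.1632))}
```

View pics/w28.png

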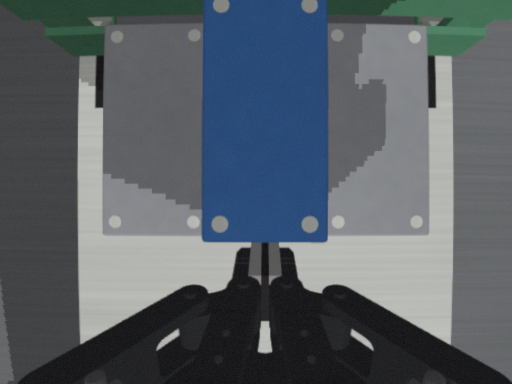

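```bash
python3 -m pendant '{"travel":[[0.15,0,0.05],[0.3,0,0.1],[0.45,0,0.15],[0.45,0,0.15]],"yaw":[0,0,0,0],"grip":[0,0,0,0]}' 40
python3 -m pendant '{"travel":[[0.05,0,0.02],[0.1,0,0.03],[0.1,0,0.03]],"yaw":[0,0,0],"grip":[0,0,0]}' 40
python3 - <<'E'
from h import *
c=arm.read_camera("wrist");go([.58,-.0995,.113],.85);cv2.imwrite("pics/w29.png",c["frame"])
nearx(c,dict(B1=(215,240),B2=(290,315)),.0872)
E
```

```text
time: 36.17
tcp_pos: [0.585, -0.0997, 0.1102]
orientation: [1.0, 0.008, 0.0, -0.0]
force: [-0.1, -0.7, 1.0]
grip_width: 0.0003
time: 36.55
tcp_pos: [0.5858, -0.0997, 0.1099]
orientation: [1.0, 0.008, -0.0, -0.0]
force: [0.4, -0.4, 0.5]
grip_width: 0.0
t 36.6 tcp [ 0.5858 -0.0997  0.1099] head 0.87 -> travel cm [-0.58 -0.03 -0.31] yaw 0.02 F [-0.6 -0.1 -0.3] w -0.0002 q6 1.29
near-top x {'B1': (np.float64(0.6038), np.float64(-0.0818)), 'B2': (np.float64(0.6044), np.float64(-0.1135))}
```

```bash
python3 -m pendant '{"travel":[[0.05,0,0.02],[0.1,0,0.03],[0.1,0,0.03]],"yaw":[0,0,0],"grip":[0,0,0]}' 40
python3 -m pendant '{"travel":[[0.05,0,0.02],[0.05,0,0.02]],"yaw":[0,0],"grip":[0,0]}' 40 | sed -n '1,4p'
python3 -m pendant '{"travel":[[0.05,0,0.02],[0.05,0,0.02]],"yaw":[0,0],"grip":[0,0]}' 40 | sed -n '1,4p'
python3 - <<'E'
from h import *
c=arm.read_camera("wrist");go([.58,-.0995,.113],.85);nearx(c,dict(B1=(215,240),B2=(290,315)),.0872)
E
```

```text
time: 36.98
tcp_pos: [0.5869, -0.0997, 0.1096]
orientation: [1.0, 0.008, 0.0, 0.0]
force: [0.3, -0.4, -0.4]
grip_width: -0.0
time: 37.22
tcp_pos: [0.5873, -0.0997, 0.1094]
orientation: [1.0, 0.008, -0.0, -0.0]
force: [-0.6, 0.4, -0.4]
time: 37.48
tcp_pos: [0.5879, -0.0997, 0.1092]
orientation: [1.0, 0.008, 0.0, 0.0]
force: [-0.6, -0.3, 0.9]
t 37.525 tcp [ 0.5878 -0.0997  0.1092] head 0.87 -> travel cm [-0.78 -0.03 -0.38] yaw 0.02 F [-1.2  0.3 -0.3] w 0.0001 q6 1.29
near-top x {'B1': (np.float64(0.6058), np.float64(-0.0818)), 'B2': (np.float64(0.6053), np.float64(-0.1135))}
```

```bash
python3 -m pendant '{"travel":[[0.05,0,0.02],[0.05,0,0.02]],"yaw":[0,0],"grip":[0,0]}' 40 | sed -n '1,4p'
python3 -m pendant '{"travel":[[0.05,0,0.02],[0.05,0,0.02]],"yaw":[0,0],"grip":[0,0]}' 40 | sed -n '1,4p'
python3 - <<'E'
from h import *
c=arm.read_camera("wrist");go([.58,-.0995,.113],.85);nearx(c,dict(B1=(215,240),B2=(290,315)),.0872)
E
```

```text
time: 37.78
tcp_pos: [0.588, -0.0997, 0.1091]
orientation: [1.0, 0.008, -0.0, 0.0]
force: [-3.4, -0.9, 3.1]
time: 38.02
tcp_pos: [0.5882, -0.0997, 0.109]
orientation: [1.0, 0.008, -0.001, 0.0]
force: [-7.8, 0.7, 9.3]
t 38.075 tcp [ 0.5882 -0.0997  0.109 ] head 0.87 -> travel cm [-0.82 -0.03 -0.4 ] yaw 0.02 F [-7.6 -0.4  8. ] w -0.0001 q6 1.29
near-top x {'B1': (np.float64(0.6061), np.float64(-0.0818)), 'B2': (np.float64(0.6054), np.float64(-0.1135))}
```

Blue is home: 8 N of resistance, at the predicted x=0.606. Backing off and checking.

```bash
python3 -m pendant '{"travel":[[-0.5,0,-0.16],[-2,0,-0.7],[-5,0,-2],[-7,0,-6],[-7,0,-10],[-7,0,-10],[-7,0,-10]],"yaw":[0,0,0,0,0,0,0],"grip":[0,0,0,0,0,0,0]}' 40
python3 - <<'E'
from h import *
c=arm.read_camera("wrist");go([.58,-.0995,.113],.85);cv2.imwrite("pics/w30.png",c["frame"])
P=cloud(c);X=P.reshape(-1,3);h=(X-[0,0,P3[2]])@nd;F=c["frame"].reshape(-1,3).astype(int)
def rep(n,k):
    g=X[k];x0=np.percentile(g[:,0],1);a=[]
    for w in("min","max"):
        p,e=edges(g,x0+.006,g[:,0].max()-.006,nb=10,which=w);a.append(np.polyval(p,.62));aa=np.degrees(p[0])
        print(n,w,"y@.62",a[-1].round(4),"ang",aa.round(2),e.round(4))
    print(n,"near x",x0.round(4),"h",np.median(h[k]).round(4),"mid y",np.mean(a).round(4),"w",abs(a[1]-a[0]).round(4))
t=(abs(h-.0472)<.003)&(X[:,0]>.56)&(X[:,0]<.70)
rep("L",t&(X[:,1]>-.066)&(X[:,1]<.02));rep("R",t&(X[:,1]<-.132)&(X[:,1]>-.22))
bl=(F[:,0]>F[:,2]+30)
rep("B",(abs(h-.087)<.004)&bl&(X[:,0]>.58)&(X[:,0]<.72))
t2=(abs(h-.0472)<.003)&(abs(X[:,1]+.1)<.025);print("steel near x",np.percentile(X[t2][:,0],1))
c=arm.read_camera("top");P=cloud(c);X=P.reshape(-1,3);h=(X-[0,0,P3[2]])@nd
k=(abs(h-.088)<.004)&(X[:,0]>.58)&(X[:,0]<.72)&(abs(X[:,1]+.1)<.05);print("top blue",rect(X[k][:,:2]*1000))
cv2.imwrite("pics/t30.png",cv2.resize(c["frame"][100:230,230:380],None,fx=4,fy=4,interpolation=cv2.INTER_CUBIC))
E
```

```text
time: 38.95
tcp_pos: [0.5181, -0.1006, 0.2085]
orientation: [1.0, 0.008, -0.0, -0.0]
force: [-0.2, 0.5, -0.9]
grip_width: 0.0001
t 39.0 tcp [ 0.518  -0.1005  0.2081] head 0.87 -> travel cm [ 6.21 -0.    9.5 ] yaw 0.02 F [ 0.4 -0.  -0.3] w 0.0003 q6 1.25
L min y@.62 -0.0657 ang 0.24 0.0002
L max y@.62 -0.0069 ang 0.76 0.0002
L near x 0.5837 h 0.0471 mid y -0.0363 w 0.0588
R min y@.62 -0.1901 ang 1.06 0.0003
R max y@.62 -0.1321 ang -0.17 0.0001
R near x 0.5854 h 0.0473 mid y -0.1611 w 0.058
B min y@.62 -0.1251 ang 1.92 0.0002
B max y@.62 -0.0717 ang 1.42 0.0001
B near x 0.6056 h 0.0871 mid y -0.0984 w 0.0534
steel near x 0.5834830643553237
top blue ((709.4617919921875, -95.63724517822266), (51.257652282714844, 88.40953063964844), 31.331233978271484)
```

View pics/w30.png

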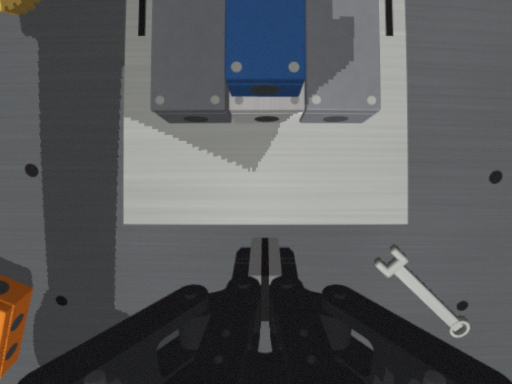

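View pics/t30.png

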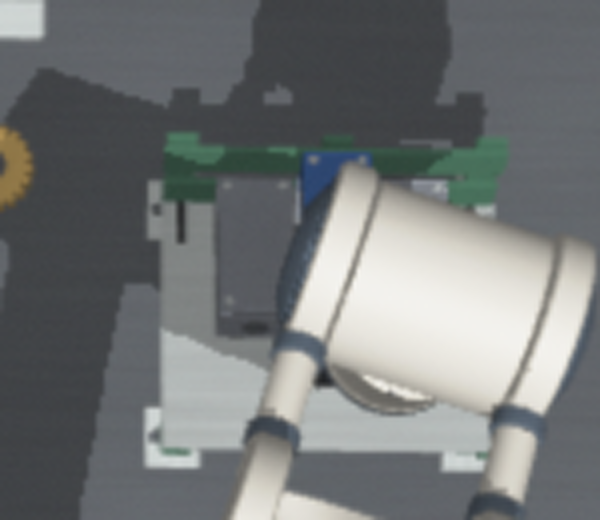

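Run:
```python
from h import *
c=arm.read_camera("wrist")
nearx(c,dict(L=(165,220),S1=(236,256),S2=(276,298),R=(312,370)));nearx(c,dict(B1=(232,250),B2=(280,300)),.0872)
s=arm.state();print(s["time"],s["force"])
```

```text
near-top x {'L': (np.float64(0.5836), np.float64(-0.0403)), 'S1': (np.float64(0.5833), np.float64(-0.0831)), 'S2': (np.float64(0.5842), np.float64(-0.1154)), 'R': (np.float64(0.5849), np.float64(-0.1581))}
near-top x {'B1': (np.float64(0.606), np.float64(-0.0819)), 'B2': (np.float64(0.606), np.float64(-0.1144))}
39.1 [-0.1506734   0.45671472  0.58336454]
```

Steel reads about 0.5 mm from the expected flush line, which is within noise. I'll feel it once more to be sure.

```bash
python3 -m pendant '{"travel":[[1,0,3],[1,0,7],[1,0,10.4],[2.5,0,10.9],[4,0,11.4],[4.8,0,11.7],[4.8,0,11.7]],"yaw":[0,0,0,0,0,0,0],"grip":[0,0,0,0,0,0,0]}' 40
python3 -m pendant '{"travel":[[0.1,0,0.03],[0.2,0,0.06],[0.3,0,0.1],[0.3,0,0.1]],"yaw":[0,0,0,0],"grip":[0,0,0,0]}' 40
python3 -c "
from h import *
go([.5706,-.1,.0879],.85)"
```

```text
time: 39.98
tcp_pos: [0.5678, -0.1, 0.0923]
orientation: [1.0, 0.008, 0.001, 0.0]
force: [-0.7, 0.1, 0.1]
grip_width: -0.0002
time: 40.48
tcp_pos: [0.5698, -0.1, 0.0909]
orientation: [1.0, 0.008, 0.0, 0.0]
force: [0.1, -0.7, -0.6]
grip_width: -0.0002
t 40.475 tcp [ 0.5698 -0.1     0.0909] head 0.87 -> travel cm [0.08 0.   0.3 ] yaw 0.02 F [ 0.1 -0.7 -0.6] w -0.0002 q6 1.28
```

```bash
for i in 1; do python3 -m pendant '{"travel":[[0.05,0,0.02],[0.1,0,0.03],[0.1,0,0.03]],"yaw":[0,0,0],"grip":[0,0,0]}' 40|sed -n '2,4p'; python3 -m pendant '{"travel":[[0.05,0,0.02],[0.05,0,0.02]],"yaw":[0,0],"grip":[0,0]}' 40|sed -n '2,4p'; python3 -m pendant '{"travel":[[0.05,0,0.02],[0.05,0,0.02]],"yaw":[0,0],"grip":[0,0]}' 40|sed -n '2,4p'; done
```

```text
tcp_pos: [0.5708, -0.0999, 0.0905]
orientation: [1.0, 0.008, -0.0, -0.0]
force: [0.6, -0.1, 0.3]
tcp_pos: [0.5712, -0.0999, 0.0903]
orientation: [1.0, 0.008, -0.0, -0.0]
force: [-0.3, -0.0, 0.6]
tcp_pos: [0.5713, -0.0999, 0.0902]
orientation: [1.0, 0.008, -0.0, -0.0]
force: [-5.5, -0.3, 6.1]
```

Firm contact at the same place (5.5 N at x=0.5713, as expected for this height), so the steel box is home. Retreating clear and checking once more before hand-in.

```bash
python3 -m pendant '{"travel":[[-0.5,0,-0.16],[-2,0,-0.7],[-5,0,-2.5],[-8,0,-7],[-12,0,-12],[-14,0,-15],[-14,0,-15],[-14,0,-15]],"yaw":[0,0,0,0,0,0,0,0],"grip":[0,0,0,0,0,0,0,0]}' 40
python3 - <<'E'
from h import *
c=arm.read_camera("wrist");cv2.imwrite("pics/w31.png",c["frame"])
c=arm.read_camera("top");cv2.imwrite("pics/t31.png",cv2.resize(c["frame"][100:300,200:420],None,fx=2.7,fy=2.7,interpolation=cv2.INTER_CUBIC))
s=arm.state();print(s["tcp_pos"],s["force"],s["joint_velocities"])
E
```

```text
time: 42.35
tcp_pos: [0.4315, -0.102, 0.2398]
orientation: [1.0, 0.007, 0.0, -0.0]
force: [-0.6, -0.1, -0.3]
grip_width: -0.0003
[ 0.43160699 -0.10185488  0.23923088] [ 0.73545484 -0.00497441 -1.25919345] [ 0.00014428  0.00832031 -0.00485856  0.00153315  0.00399565 -0.00046994]
```

View pics/t31.png

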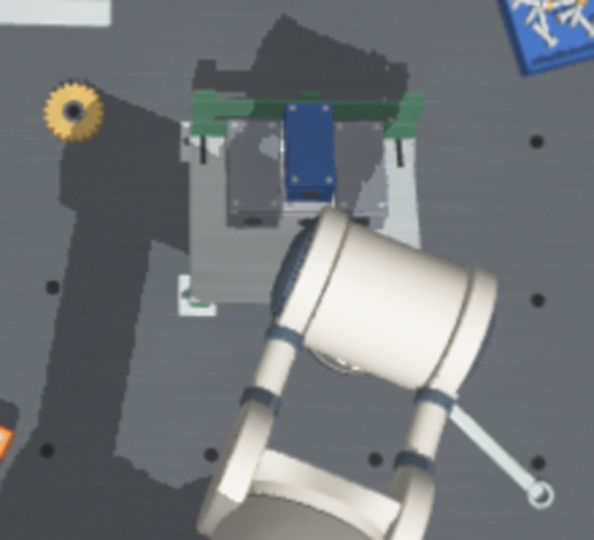

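View pics/w31.png

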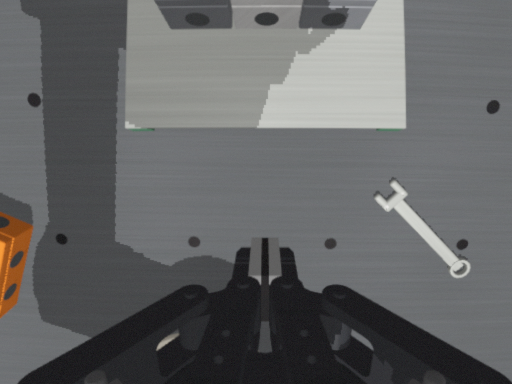

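The top view shows blue at (310,150) against the backstop on the steel box, with the greys level beside it. The gear (73,110) and wrench were never touched. The arm is clear and still, so I'm handing in.

```bash
python3 -c "
from cell import arm
print(arm.finish_job())"
```

```text
the job is handed in; nothing more can be done
None
```

The job is handed in at about 42 s. `finish_job` gives no verdict, so the results below are my own measurements.

**Steel box:** I set it flat into the gap by pivoting it in the pads against the deck, slid it in, and pushed it home with shut fingers. I felt the backstop twice, at about 8 N and then 5.5 N. Its near end reads within about 0.5 mm of the line of the grey ends, so it looks home. The camera alone can't tell that 0.5 mm from noise.

**Blue box:** I used the smaller blue one, measured at 109 x 54 mm. I laid it flat on the steel box and pushed it home, with about 8 N felt against the backstop. Its near end is at the position predicted for home. It lies about 0.1 mm off the gap's mid-line and is turned about 0.8° from the deck.

**Grey boxes:** Their near ends are where they were at the start. Their inner edges read roughly 1 mm further out on each side, or less.

**Gear and wrench:** I never went near them. The last views show nothing amiss, but I didn't measure their positions again.

**What went wrong:**
- **First blue grasp:** it missed. The fingertips sit about 28 mm (shut) to 44 mm (open) behind the stated tool point, so the fingers closed over the top of the box. The box did not move, and a lower grasp worked.
- **Laying the steel box flat:** the wrist force peaked at about 62 N, against a limit of 120 N.

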